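# Let down, load and prop the ratchet drying rack at the sink

## Task

Get the drying rack by the sink ready and load it: swing its drip spout out over the basin until it clicks home, lift the propped panel by its steel bail past the top until the ratchet trips, and let it down flat. Then hang every washed serving board from the worktop by its two holes on a pair of pins of its own, flat on the panel with the handle towards the bail. Finally raise the loaded panel through its notches and leave it propped in the third, steepest one, not tripped again, with the soap bottle still standing.

Things in the scene. Friction and masses are not known exactly. Their poses are not given: they have to be found in the camera images.
- rack: slatted drying rack fixed in front of the sink: base 304 mm wide, tilting panel 254 mm wide. Origin on the worktop under the middle of the base; x points to the sink, y to the left along the hinge. The panel's hinge line lies at x = 110, z = 75 mm. Toothed steel quadrants, up to 180 mm high, stand near the hinge at y = +-133 mm. The drip spout's upright pivot is at x = 70, y = 185 mm
- panel (a joint): tilt of the rack's panel about its hinge, rad: 0 = flat (upper face 75 mm above the worktop), growing as the bail's edge is raised; stop at 1.45. The ratchet keeps it from falling at about 0.44, 0.74 and 1.04 (its three notches); it clicks into each when lifted about 0.06 past it and let back. Starts in the middle notch. 0.55 kg; lifting at the bail takes 3 N empty, 5 N loaded
- pawl (a joint): the ratchet's two linked pawls, rad: 0 = in (engaged), up to 0.25 while riding over a tooth, 0.65 = tripped. They trip when the panel passes about 1.25 and stay out, so that it can come down freely (let go, it sinks flat in about 1.5 s); they spring in again within the last 0.1 before flat
- bail (a point): middle of the steel lifting bail at the panel's free edge: a straight round bar 12 mm thick, free for 96 mm along the rack's y axis, 244 mm from the hinge line and 7 mm under the plane of the panel's upper face, with 40 mm of free space between bar and panel edge. It turns with the panel
- pins1 (a point): middle of the left pair of pins on the panel, on the panel's upper face; x axis along the panel towards its hinge, y from pin to pin (towards the robot's left), z square to the panel along the pins. The two steel pins are 8 mm thick, stand 22 mm proud with rounded tips, 40 mm apart
- pins2 (a point): middle of the middle pair of pins on the panel, on the panel's upper face; x axis along the panel towards its hinge, y from pin to pin (towards the robot's left), z square to the panel along the pins. The two steel pins are 8 mm thick, stand 22 mm proud with rounded tips, 40 mm apart
- pins3 (a point): middle of the right pair of pins on the panel, on the panel's upper face; x axis along the panel towards its hinge, y from pin to pin (towards the robot's left), z square to the panel along the pins. The two steel pins are 8 mm thick, stand 22 mm proud with rounded tips, 40 mm apart
- board_a: wooden serving board 149 x 68 x 12 mm, 0.1 kg, lying on the worktop. A handle 36 mm wide sticks out at one end; beside it, in the blade's corners, two round 16 mm holes, 40 mm apart. Origin: on the underside midway between the holes; x points away from the handle (handle from x = -30 to -74 mm, blade from -30 to +75 mm), y from hole to hole, z up
- board_b: wooden serving board 149 x 68 x 12 mm, 0.1 kg, lying on the worktop. A handle 36 mm wide sticks out at one end; beside it, in the blade's corners, two round 16 mm holes, 40 mm apart. Origin: on the underside midway between the holes; x points away from the handle (handle from x = -30 to -74 mm, blade from -30 to +75 mm), y from hole to hole, z up
- board_c: wooden serving board 149 x 68 x 12 mm, 0.1 kg, lying on the worktop. A handle 36 mm wide sticks out at one end; beside it, in the blade's corners, two round 16 mm holes, 40 mm apart. Origin: on the underside midway between the holes; x points away from the handle (handle from x = -30 to -74 mm, blade from -30 to +75 mm), y from hole to hole, z up
- board_a_end (a point): middle of the end of board_a's handle
- board_b_end (a point): middle of the end of board_b's handle
- board_c_end (a point): middle of the end of board_c's handle
- dish_soap: dish-soap bottle, 49 x 81 mm, 226 mm high, 0.29 kg, standing on the worktop to the right of the rack; not part of the job. Origin under its middle
- spout (a joint): swing of the drip spout, rad: a steel channel 130 mm long, 28 to 42 mm above the worktop, on an upright pivot at the rack's left side. 0 = parked along the left runner, pointing to the robot; grows as it swings out to the left and round over the basin (clockwise from above) to its end at 2.45. An over-centre spring (about 1 N at the knob) sends it back below 1.35, home beyond
- knob (a point): black round knob standing on the drip spout, 100 mm from its pivot: 16 mm thick, this point 60 mm above the worktop, its top at 76 mm

How it is judged:
By the outcome, as a careful person would: the job done as asked, in the order asked, and still so for the second after the job is handed in, with the robot touching nothing.
Of board_a, board_b, board_c only 2 to 3 are there at a start; the rules pass over those that are not, and their reading is None.
At some moment in a run one of board_a, board_b, board_c may be knocked a few centimetres aside while the robot is not near it.
Once in a run the grip may slacken for a moment while it holds something.
It also fails if it takes over 200 s, if anything falls off the work surface, if the arm or the gripper's body presses on something with over 40 N, if the wrist force passes 120 N, or if a joint passes its speed limit or range.

## Robot

A 6-joint arm with a two-finger parallel gripper is mounted at the origin on a cart in front of the work surface, level with it; the furniture and walls round the work are solid. World frame = base frame: x ahead of the robot, y to its left, z up, the work surface at z = 0. Lengths are in mm, angles in rad, forces in N, time in s.
With the tool pointing down it reaches from about 275 to 1000 mm from the base axis. Payload 8.4 kg.
Tool frame: the origin (TCP) lies at the very end of the fingers, on their centre line; the grasp point (between the pads) lies 19 mm behind it; z points along the fingers, y is the direction in which the jaws open and shut (so a half turn about z gives the same grasp; the last joint's range is limited). The gripper opens to 85 mm and grips with 20 to 120 N. Pads are 22 mm wide; open, the fingers measure 114 mm over their backs; the gripper's body (76 mm by 85 mm) begins 54 mm behind the grasp point. The pads swing forward as they close: fully open they stand 13 mm farther back than shut.
Start: joints at [1.182, 0.353, 1.633, -0, 1.155, -0.002], TCP at [235.765, 578.829, 231.281] pointing down, gripper open.
Joint ranges: [-2.63, 2.63], [-0.92, 2.1], [0.06, 2.66], [-1.3, 4.44], [0, 2.69], [-3.02, 3.02]. Speed limits (rad/s): [2.22, 2.22, 2.79, 3.14, 3.14, 3.14].

## Interface

Orientations are given as [roll, pitch, yaw] about the fixed x, y, z axes, in that order (R = Rz(yaw) Ry(pitch) Rx(roll)).
In Python, from rig import r gives the robot as it stands.
- The arm moves only by the tool jog_arm, never from a script. Its argument "moves" is a list of rows, each an object with "grip": the gripper command: -1 is fully open, 1 is shut, values between are in proportion; "translation": the shift along the tool's x, y, z in m, a list of three; "twist": the turn, a rotation vector about the tool's x, y, z in rad, a list of three. In form: [{"grip": grip, "translation": [dx, dy, dz], "twist": [ax, ay, az]}, ...]. A call has 1 to 10 rows; each row shifts and turns the commanded pose from where the row before left it, along the tool's axes as they then stand; what a row does not reach is not made up. A row lasts 1/12 s, in which the tool goes at most 41.7 mm and 7.16 degrees, less where a joint would pass 70% of its speed; a pose out of reach is approached as far as the arm can. A call with a gripper value outside its range is refused whole. The fingers move at their own pace and stop on an object; "squeeze" is the grip in N (left out, the last holds). Time passes only in rows, so rows that do not move let the fingers close. It gives the time, the measured TCP pose, the force and the opening at its end, in the units of the state.
- r.sense(): the state, without advancing time (a new reading comes with each control period).
- r.grab_frame(name): name is "side" or "top" or "wrist"; returns (picture, depth): 420x560x3 uint8, red, green, blue; 420x560 float32, mm along the optical axis (not along the pixel's ray), 0 where there is no reading.
- r.calibration(name): a dict with "fx", "fy", "cx", "cy" (pixels), "k1" (the pictures are not rectified: a ray, as slopes to the right and down, at radius r is drawn at 1 + k1 r^2 times it, then the intrinsics apply), "R" (3x3) and "t" (3): a world point X has camera coordinates R X + t. Camera axes: x right, y down, z forward; pixel columns grow to the right and rows downward; lengths in mm; the calibration is good to about 2 mm. A picture is of the moment at which its call begins: read the wrist's pose just before it. calibration takes no time and is no camera call; for the wrist camera it gives the pose at the moment of the call.
- r.sign_off(): hands the job in, once; it reports no verdict.
The state is a dict: "clock": time; "qpos": joint angles; "qvel": joint speeds; "joint_efforts": joint torques, N m; "eef_pos": TCP position; "tcp_rot": TCP orientation; "contact_force": force on the tool from outside, world axes, zero at the start; "wrist_torque": the same for the moment, N m; "opening": opening from 0.0 (shut) to 1.0 (fully open).
Only numpy, scipy, OpenCV 4.12 (cv2) and the standard library are available. Lean on these libraries where they do the work, as an engineer would, in place of code of your own. Each camera call takes 0.05 s, during which the arm holds its last target.

## Working session

There is one attempt and no reset: what is moved stays moved. The work goes in short steps, Python scripts to look and compute and a tool call to move; the robot and the scene stay as the last step left them, time stands still between calls to the robot, and variables do not carry over. Pictures are saved under pics/ and viewed, and the job is handed in when it is done.

Besides the shell and the picture viewer there is one more tool, called after "Call:" in YAML: its name, and indented under it one key for each argument. jog_arm: Moves the arm, as the interface text tells. Its arguments: {"type":"object","properties":{"moves":{"type":"array"},"squeeze":{"type":"number"}},"required":["moves"]}

```bash
ls -la; mkdir -p pics; cat > h.py <<'E'
import numpy as np, cv2
from rig import r
def grab(name,fn):
    c=r.calibration(name); p,d=r.grab_frame(name)
    cv2.imwrite('pics/'+fn+'.png',cv2.cvtColor(p,cv2.COLOR_RGB2BGR))
    np.savez('pics/'+fn+'.npz',p=p,d=d,**{k:np.array(v) for k,v in c.items()})
    return p,d,c
def load(fn):
    z=np.load('pics/'+fn+'.npz'); c={k:z[k] for k in z.files if k not in('p','d')}
    return z['p'],z['d'],c
def slopes(c,uv):
    uv=np.atleast_2d(np.array(uv,float))
    K=np.array([[c['fx'],0,c['cx']],[0,c['fy'],c['cy']],[0,0,1]],float)
    return cv2.undistortPoints(uv.reshape(-1,1,2),K,np.array([float(c['k1']),0,0,0])).reshape(-1,2)
def rayplane(c,uv,z):
    s=slopes(c,uv); R=np.array(c['R']);t=np.array(c['t']).ravel()
    o=-R.T@t; d=np.c_[s,np.ones(len(s))]@R
    return o+d*((z-o[2])/d[:,2])[:,None]
def depthpt(c,uv,d):
    s=slopes(c,uv); R=np.array(c['R']);t=np.array(c['t']).ravel()
    uv=np.atleast_2d(np.array(uv)).astype(int)
    Z=d[uv[:,1],uv[:,0]]
    return (np.c_[s,np.ones(len(s))]*Z[:,None]-t)@R
def cloud(c,d):
    h,w=d.shape; u,v=np.meshgrid(np.arange(w),np.arange(h))
    P=depthpt(c,np.c_[u.ravel(),v.ravel()],d).reshape(h,w,3); P[d==0]=np.nan
    return P
def proj(c,X):
    R=np.array(c['R']);t=np.array(c['t']).ravel()
    q=np.atleast_2d(X)@R.T+t; s=q[:,:2]/q[:,2:]; k=1+float(c['k1'])*(s**2).sum(1)
    return np.c_[c['fx']*s[:,0]*k+c['cx'],c['fy']*s[:,1]*k+c['cy']]
E
python3 - <<'E'
from h import *
print(r.sense())
for n in ('side','top','wrist'):
    p,d,c=grab(n,n+'0'); print(n,c)
E
```

```text
total 12
drwxr-xr-x  3 agent agent 4096 Dec  7 00:55 .
drwxr-xr-x 23 root  root  4096 Dec  7 00:55 ..
drwxr-xr-x  2 agent agent 4096 Dec  7 00:55 pics
{'clock': 0.0, 'qpos': array([ 1.18159929e+00,  3.53658968e-01,  1.63414821e+00,  4.13781842e-06,
        1.15519662e+00, -2.38880647e-03]), 'qvel': array([ 2.47028374e-04, -2.65495424e-04, -3.97980688e-05, -9.57902557e-05,
       -1.50536605e-03, -4.46620284e-04]), 'joint_efforts': array([ 7.36696547e-04, -6.05252981e+01, -3.42062545e+01,  2.97056170e-05,
        9.36709024e-03,  1.08424169e-05]), 'eef_pos': array([235.58011824, 578.37886166, 230.54890262]), 'tcp_rot': array([-3.14018152e+00, -7.15415985e-06,  2.75478274e+00]), 'contact_force': array([-0.2108753 , -0.36832658,  0.8119024 ]), 'wrist_torque': array([0.0490762 , 0.02041286, 0.01678492]), 'opening': 1.003465515660615}
side {'fx': 429.712309025381, 'fy': 429.712309025381, 'cx': 275.50140499981165, 'cy': 209.11844239573034, 'k1': -0.012988240713103456, 'R': array([[-0.99824444,  0.05909536,  0.00397292],
       [ 0.03412892,  0.62873699, -0.77686873],
       [-0.04840726, -0.77536929, -0.62965006]]), 't': array([ 544.59714361,   79.5960751 , 1241.9528704 ])}
top {'fx': 403.7353140163088, 'fy': 403.7353140163088, 'cx': 273.37187866621395, 'cy': 210.64190800584186, 'k1': -0.0121331540537756, 'R': array([[ 0.02066091, -0.99947228,  0.02506559],
       [-0.98801742, -0.02424678, -0.15242596],
       [ 0.15295328, -0.02161598, -0.98799699]]), 't': array([ -85.1003298 ,  562.98154747, 1072.69914608])}
wrist {'fx': 294.48939192985347, 'fy': 294.48939192985347, 'cx': 277.643296172109, 'cy': 204.95032235577395, 'k1': 0.0007414885939727798, 'R': array([[ 0.3773234 ,  0.92608061, -0.00132194],
       [ 0.8907908 , -0.36255384,  0.27394609],
       [ 0.25321689, -0.10454385, -0.96174414]]), 't': array([-624.200305  ,  -35.36695431,  378.38569883])}
```

View pics/side0.png

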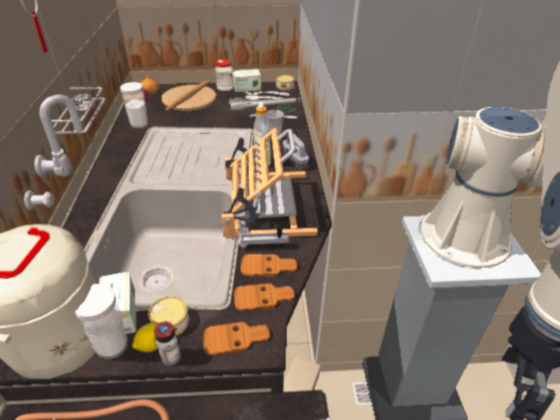

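View pics/top0.png

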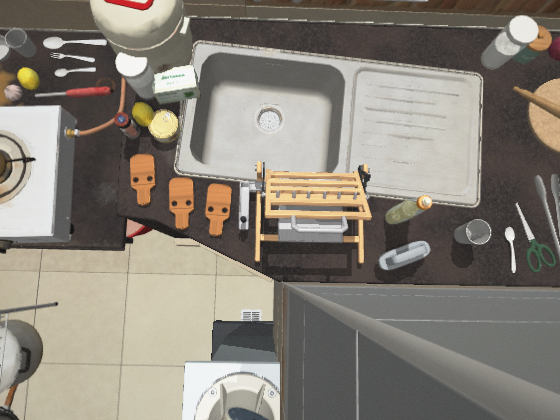

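View pics/wrist0.png

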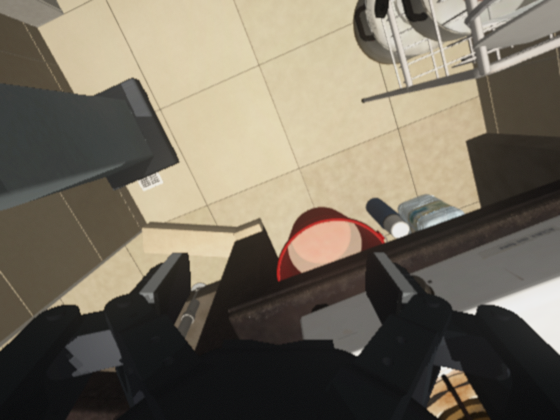

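```bash
cat > big.py <<'E'
import sys
from h import *
fn,x0,y0,w,h,s,out=sys.argv[1],*map(int,sys.argv[2:7]),sys.argv[7]
p=cv2.imread('pics/'+fn+'.png')[y0:y0+h,x0:x0+w]
cv2.imwrite('pics/'+out+'.png',cv2.resize(p,None,fx=s,fy=s,interpolation=cv2.INTER_CUBIC))
E
python3 big.py top0 225 140 160 130 5 topz; python3 big.py side0 200 100 150 170 3 sidez
python3 - <<'E'
from h import *
p,d,c=load('top0'); P=cloud(c,d)
hsv=cv2.cvtColor(p,cv2.COLOR_RGB2HSV)
m=cv2.inRange(hsv,(5,120,90),(20,255,255)); m[:, :125]=0;m[:,240:]=0;m[:150]=0;m[240:]=0
n,l,st,ce=cv2.connectedComponentsWithStats(m)
for i in range(1,n):
    if st[i,4]<150: continue
    cs,_=cv2.findContours((l==i).astype(np.uint8),cv2.RETR_CCOMP,cv2.CHAIN_APPROX_NONE)
    full=np.zeros_like(m); cv2.drawContours(full,[max(cs,key=len)],-1,255,-1)
    yx=np.argwhere(full)[:,::-1]; X=rayplane(c,yx,12)
    mu=X.mean(0); ev,V=np.linalg.eigh(np.cov(X[:,:2].T)); 
    a=V[:,1]; q=(X[:,:2]-mu[:2])@V
    print(i,st[i],mu.round(1),a.round(3),np.ptp(q,axis=0).round(1), 'depth z',np.nanmedian(P[l==i][:,2]).round(1))
for n,uv in dict(farL=(258,168),nearL=(257,262),nearR=(362,262),farR=(366,168),soap=(405,208),fr=(277,283)).items():
    print(n,depthpt(c,[uv],d).round(0))
print('campos',(-np.array(c['R']).T@c['t']).round())
E
```

```text
1 [130 154  26  52 999] [660.6 304.4  12. ] [-0.993 -0.12 ] [ 69.8 151.1] depth z 11.4
2 [ 169  177   25   53 1022] [593.9 190.2  12. ] [-0.997 -0.081] [ 69.6 150. ] depth z 11.5
3 [ 205  184   27   52 1000] [577.8  85.6  12. ] [-0.998  0.055] [ 68.8 148.4] depth z 11.5
farL [[672. -28.  92.]]
nearL [[424. -30.   0.]]
nearR [[ 430. -322.   23.]]
farR [[ 681. -320.   90.]]
soap [[ 563. -403.  150.]]
fr [[ 358. -100. -357.]]
campos [ 394.  -48. 1148.]
```

View pics/topz.png

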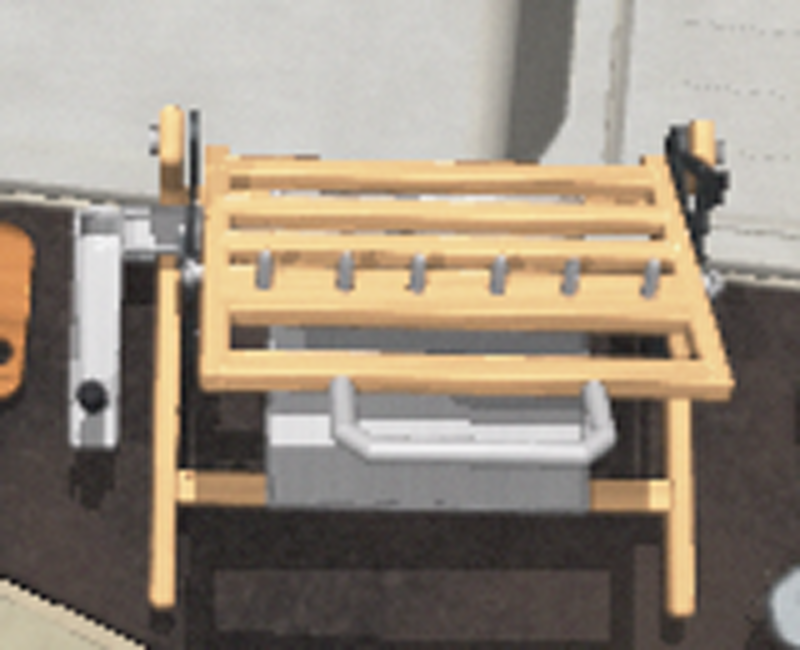

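View pics/sidez.png

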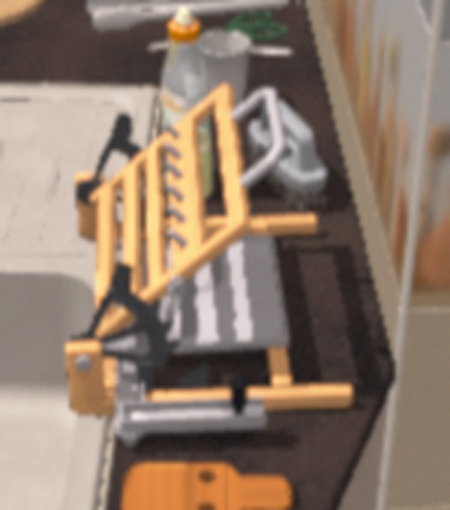

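```bash
python3 - <<'E'
from h import *
for n in('top0','side0'):
    p,d,c=load(n); P=cloud(c,d)
    print(n,'cam',(-np.array(c['R']).T@c['t']).round())
    pts=dict(top0=[(280,290),(300,300),(350,310),(400,300),(450,300),(330,350),(330,400),(450,380),(550,400),(290,340),(500,286),(400,283)],
     side0=[(330,250),(330,150),(320,100),(345,300),(400,200),(400,100),(345,220),(340,180),(310,30),(480,100)])[n]
    for uv in pts: print(uv,depthpt(c,[uv],d).round(0)[0])
p,d,c=load('top0'); P=cloud(c,d)
# wall points z>50, x<420
m=(P[...,2]>30)&(P[...,0]<430)&(P[...,1]<0)&(P[...,1]>-700)
Q=P[m]; 
for z in range(50,1100,150):
    s=Q[(Q[:,2]>z)&(Q[:,2]<z+150)]
    if len(s): print(z,s[:,0].max().round(),s[:,0].min().round(),s[:,1].max().round(),len(s))
p,d,c=load('side0'); P=cloud(c,d)
m=(P[...,2]>30)&(P[...,0]<430)&(P[...,1]<0)&(P[...,1]>-900)
Q=P[m]
print('side')
for z in range(0,1100,150):
    s=Q[(Q[:,2]>z)&(Q[:,2]<z+150)]
    if len(s): print(z,s[:,0].max().round(),s[:,0].min().round(),np.percentile(s[:,1],[0,50,99.,100]).round(),len(s))
E
```

```text
top0 cam [ 394.  -48. 1148.]
(280, 290) [ 344. -100.  -85.]
(300, 300) [ 358. -100.  579.]
(350, 310) [ 373. -101.  902.]
(400, 300) [ 370. -185.  741.]
(450, 300) [ 370. -245.  721.]
(330, 350) [ 338. -100.  833.]
(330, 400) [ 302. -100.  834.]
(450, 380) [ 367.  -98. 1038.]
(550, 400) [ 373.  -99. 1074.]
(290, 340) [ 275. -100.  390.]
(500, 286) [ 362. -962. -406.]
(400, 283) [ 373. -436.   -1.]
side0 cam [601. 881. 842.]
(330, 250) [ 364.  -97. -129.]
(330, 150) [ 368. -227.  165.]
(320, 100) [ 368. -465.  216.]
(345, 300) [ 286. -101. -389.]
(400, 200) [172. -97.  66.]
(400, 100) [231. -98. 382.]
(345, 220) [ 328. -100.   -6.]
(340, 180) [358. -98. 145.]
(310, 30) [ 367. -808.  344.]
(480, 100) [ 24. -99. 378.]
50 430.0 27.0 -0.0 1243
200 373.0 80.0 -0.0 1306
350 373.0 133.0 -97.0 1561
500 373.0 179.0 -97.0 2496
650 373.0 230.0 -97.0 4298
800 373.0 279.0 -97.0 9482
950 374.0 328.0 -96.0 17505
side
0 429.0 -276.0 [-899. -100.   -8.   -0.] 5826
150 372.0 28.0 [-900. -100.  -10.   -0.] 7103
300 372.0 -164.0 [-899. -100.   -5.   -0.] 12875
450 372.0 -143.0 [-804. -100.  -95.  -92.] 15357
600 371.0 -89.0 [-157. -100.  -95.  -94.] 1330
```

```bash
python3 - <<'E'
from h import *
p,d,c=load('top0'); P=cloud(c,d)
f=lambda x,y:(x/5+225-.4,y/5+140-.4)
t=.74
zb=75+244*np.sin(t)-7*np.cos(t)
print('bail zb',zb, rayplane(c,[f(370,452),f(478,452),f(585,452)],zb).round(1), depthpt(c,[f(420,450),f(478,450),f(540,450)],d).round(1))
print('knob', rayplane(c,[f(92,396)],76).round(1), depthpt(c,[f(92,396)],d).round(1))
# pins: bases approx; 
for x,y in[(265,285),(343,285),(417,285),(498,285),(571,285),(650,285)]:
    print('pin',depthpt(c,[f(x,y)],d).round(1))
# runner near ends
for x,y in[(162,598),(681,608),(162,400),(681,450),(171,115),(703,130),(185,490),(660,493)]: print(x,y,depthpt(c,[f(x,y)],d).round(1))
# panel plane fit
m=np.zeros(d.shape,bool); m[172:215,266:370]=1
hsv=cv2.cvtColor(p,cv2.COLOR_RGB2HSV); w=(hsv[...,0]>8)&(hsv[...,0]<30)&(hsv[...,1]>60)&(hsv[...,2]>130)&m
Q=P[w]; Q=Q[np.isfinite(Q[:,0])]
for k in range(4):
    A=np.c_[Q[:,:2],np.ones(len(Q))]; s=np.linalg.lstsq(A,Q[:,2],rcond=None)[0]; e=Q[:,2]-A@s
    Q=Q[abs(e)<max(2.5*np.median(abs(e)),1.5)]
print(s,len(Q),e.std(),'tilt',np.arctan(np.hypot(*s[:2])),'yaw',np.arctan2(-s[1],-s[0]))
print(Q.min(0),Q.max(0))
E
```

```text
bail zb 234.35697052616027 [[ 492.2 -126.6  234.4]
 [ 493.3 -175.9  234.4]
 [ 494.4 -224.9  234.4]] [[ 493.1 -148.9  238.9]
 [ 493.9 -175.4  237.6]
 [ 494.5 -203.7  237.7]]
knob [[535.8   9.1  76. ]] [[536.2   9.2  72.9]]
pin [[580.9 -79.4 168.5]]
pin [[ 581.8 -117.9  168.8]]
pin [[ 582.1 -154.2  172.1]]
pin [[ 583.  -194.2  172.4]]
pin [[ 584.6 -231.   169.4]]
pin [[ 585.5 -270.3  169.8]]
162 598 [[431.1 -30.3  22.4]]
681 608 [[ 431.6 -318.9   24.1]]
162 400 [[541.5 -27.4  23.1]]
681 450 [[ 520.  -320.    23.6]]
171 115 [[688.5 -29.3  87.9]]
703 130 [[ 687.5 -318.2   90.1]]
185 490 [[490.7 -41.6  28.6]]
660 493 [[ 494.6 -305.7   32.9]]
[-9.15649357e-01 -2.75430317e-03  6.94447811e+02] 2402 1.6399104915232092 tilt 0.7413964389481214 yaw 0.0030080235872752834
[ 530.99818448 -301.04523178   77.92056722] [671.99416603 -49.3560939  209.5128056 ]
```

Call:
jog_arm:
  moves:
    - {"grip": -1,"translation": [0,0,0],"twist": [0,0,0.1184]}
    - {"grip": -1,"translation": [0,0,0],"twist": [0,0,0.1184]}
    - {"grip": -1,"translation": [0,0,0],"twist": [0,0,0.1184]}
    - {"grip": -1,"translation": [0,0,0],"twist": [0,0,0.1184]}
    - {"grip": -1,"translation": [0,0,0],"twist": [0,0,0.1184]}
    - {"grip": -1,"translation": [0,0,0],"twist": [0,0,0.1184]}
    - {"grip": -1,"translation": [0,0,0],"twist": [0,0,0.1184]}
    - {"grip": -1,"translation": [0,0,0],"twist": [0,0,0.1184]}
    - {"grip": -1,"translation": [0,0,0],"twist": [0,0,0.1184]}
    - {"grip": -1,"translation": [0,0,0],"twist": [0,0,0.1184]}

```text
clock: 0.98
eef_pos: [235.7, 578.6, 231.0]
tcp_rot: [-3.141, 0.001, 1.565]
contact_force: [-0.4, -0.1, -0.1]
opening: 1.004
```

```bash
cat >> h.py <<'E'
import json
def log():
    s=r.sense(); 
    with open('kin.txt','a') as f: f.write(json.dumps([list(s['qpos']),list(s['eef_pos']),list(s['tcp_rot'])])+'\n')
    return s
E
python3 -c "
from h import *
log()"
```

Call:
jog_arm:
  moves:
    - {"grip": -1,"translation": [-0.0356,0.0187,0.005],"twist": [0,0,0]}
    - {"grip": -1,"translation": [-0.0356,0.0187,0.005],"twist": [0,0,0]}
    - {"grip": -1,"translation": [-0.0356,0.0187,0.005],"twist": [0,0,0]}
    - {"grip": -1,"translation": [-0.0356,0.0187,0.005],"twist": [0,0,0]}
    - {"grip": -1,"translation": [-0.0356,0.0187,0.005],"twist": [0,0,0]}
    - {"grip": -1,"translation": [-0.0356,0.0187,0.005],"twist": [0,0,0]}
    - {"grip": -1,"translation": [-0.0356,0.0187,0.005],"twist": [0,0,0]}
    - {"grip": -1,"translation": [-0.0356,0.0187,0.005],"twist": [0,0,0]}
    - {"grip": -1,"translation": [-0.0356,0.0187,0.005],"twist": [0,0,0]}
    - {"grip": -1,"translation": [-0.0356,0.0187,0.005],"twist": [0,0,0]}

```text
clock: 1.82
eef_pos: [423.2, 221.0, 181.1]
tcp_rot: [3.141, -0.0, 1.571]
contact_force: [1.7, 0.5, 0.4]
opening: 0.999
```

```bash
python3 -c "
from h import *
print(log())"
```

```text
{'clock': 1.8167, 'qpos': array([ 4.78083349e-01,  1.83402301e-01,  1.99107150e+00, -8.95139209e-06,
        9.66942380e-01,  4.77870177e-01]), 'qvel': array([-1.0110783 ,  0.05976105,  0.08059094, -0.0012324 , -0.15004243,
       -1.00251392]), 'joint_efforts': array([ 8.31639826e+00, -4.56435335e+01, -2.84585130e+01,  2.02687690e-02,
        5.32855801e-01,  1.69407327e+00]), 'eef_pos': array([423.17843174, 220.9679651 , 181.11084244]), 'tcp_rot': array([ 3.14143256e+00, -7.46134876e-05,  1.57101459e+00]), 'contact_force': array([1.72944662, 0.4510385 , 0.42594657]), 'wrist_torque': array([ 0.05087905, -0.00493897,  0.01048424]), 'opening': 0.9988864920357763}
```

Call:
jog_arm:
  moves:
    - {"grip": -1,"translation": [-0.0356,0.0187,0.005],"twist": [0,0,0]}
    - {"grip": -1,"translation": [-0.0356,0.0187,0.005],"twist": [0,0,0]}
    - {"grip": -1,"translation": [-0.0356,0.0187,0.005],"twist": [0,0,0]}
    - {"grip": -1,"translation": [-0.0356,0.0187,0.005],"twist": [0,0,0]}
    - {"grip": -1,"translation": [-0.0356,0.0187,0.005],"twist": [0,0,0]}
    - {"grip": -1,"translation": [-0.0356,0.0187,0.005],"twist": [0,0,0]}
    - {"grip": -1,"translation": [0,0,0],"twist": [0,0,0]}

```text
clock: 2.4
eef_pos: [537.6, 3.8, 150.6]
tcp_rot: [3.14, 0.002, 1.567]
contact_force: [-0.3, 1.0, 0.3]
opening: 0.998
```

```bash
python3 -c "
from h import *
print(log())
grab('wrist','w1');grab('side','s1');grab('top','t1')"
```

```text
{'clock': 2.4, 'qpos': array([ 0.00545623,  0.31266395,  1.89568146, -0.00212935,  0.93177311,
        0.01018332]), 'qvel': array([ 0.08093084, -0.03428722,  0.04742346,  0.03986862,  0.02564387,
        0.10635485]), 'joint_efforts': array([ -2.74403282, -50.9216845 , -28.23760271,  -0.21736294,
         0.134871  ,  -1.14448439]), 'eef_pos': array([537.6144273 ,   3.8476549 , 150.62880796]), 'tcp_rot': array([3.14010225e+00, 1.69596136e-03, 1.56733668e+00]), 'contact_force': array([-0.28201321,  0.96251185,  0.27615038]), 'wrist_torque': array([ 0.03684808, -0.03872372,  0.0314221 ]), 'opening': 0.9977910860058036}
```

```bash
python3 - <<'E'
from h import *
D=[json.loads(l) for l in open('kin.txt')]
A=[];b=[]
for q,x,_ in D:
    s,c=np.sin,np.cos; r_=x[0]*c(q[0])+x[1]*s(q[0]); print(r_,x[2], -x[0]*s(q[0])+x[1]*c(q[0]))
    A+= [[1,0,s(q[1]),s(q[1]+q[2])],[0,1,c(q[1]),c(q[1]+q[2])]]; b+=[r_,x[2]]
print(np.linalg.lstsq(np.array(A),np.array(b),rcond=None))
p,d,c=load('w1')
print('wrist cam rel',-np.array(c['R']).T@c['t'])
E
```

```text
624.7861868914523 230.96384058233235 1.4990394002892629
477.3935318607848 181.11084244321592 1.497474860034572
537.6274183977666 150.62880795771008 0.9142642369037421
(array([ -38.30595857, -143.86870964,  612.77407714,  488.88591696]), array([58.65093581]), np.int32(4), array([2.60413106, 2.27940708, 0.12510453, 0.08457935]))
wrist cam rel [537.54362816  73.56452771 292.66030774]
```

View pics/w1.png

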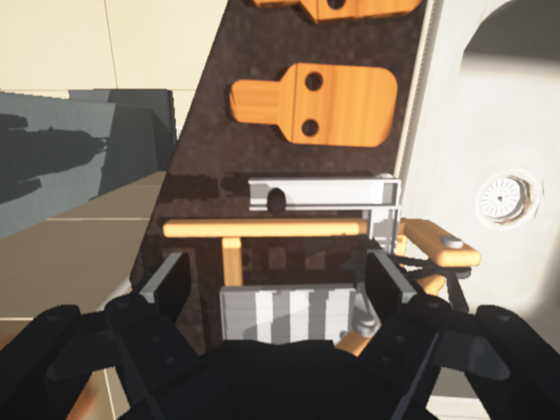

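View pics/s1.png

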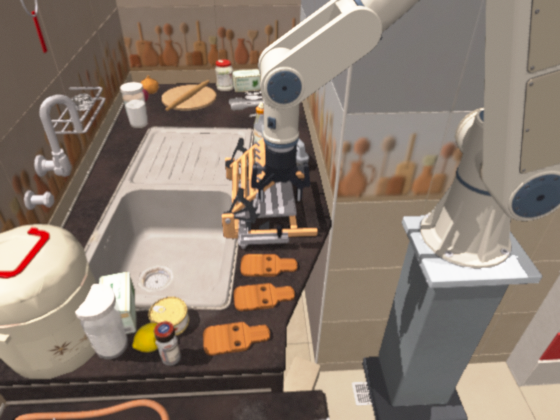

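View pics/t1.png

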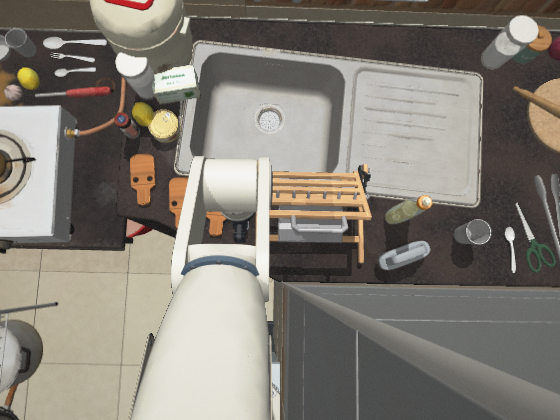

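```bash
python3 - <<'E'
from h import *
p,d,c=load('t1'); P=cloud(c,d)
for v in (165,190,215,240,260,280,300,340,380,410):
    row=P[v]; m=(row[:,2]>200)&(np.arange(560)<285)&(np.arange(560)>130)
    R=row[m]; 
    if len(R): print(v,'cols',np.where(m)[0][[0,-1]],'y',R[:,1].min().round(),R[:,1].max().round(),'x',np.median(R[:,0]).round(),'z',np.percentile(R[:,2],[5,50,95]).round())
p,d,c=load('s1'); P=cloud(c,d)
for uv in [(285,88),(270,75),(300,75),(285,105),(282,140),(320,60),(350,40),(300,20),(510,60),(540,195),(480,30),(265,80),(300,110)]: print(uv,P[uv[1],uv[0]].round())
E
python3 big.py s1 225 0 200 260 3 s1z
```

```text
165 cols [190 271] y -57.0 71.0 x 560.0 z [526. 530. 537.]
190 cols [186 272] y -59.0 67.0 x 519.0 z [530. 534. 570.]
215 cols [180 284] y -94.0 67.0 x 498.0 z [204. 412. 598.]
240 cols [175 268] y -54.0 67.0 x 436.0 z [241. 622. 625.]
260 cols [171 268] y -54.0 67.0 x 408.0 z [624. 650. 660.]
280 cols [171 268] y -55.0 66.0 x 385.0 z [635. 669. 678.]
300 cols [171 268] y -55.0 57.0 x 364.0 z [651. 697. 700.]
340 cols [147 271] y -58.0 68.0 x 328.0 z [714. 735. 739.]
380 cols [137 284] y -101.0 68.0 x 298.0 z [744. 768. 770.]
410 cols [131 284] y -101.0 68.0 x 279.0 z [767. 788. 791.]
(285, 88) [533.  75. 494.]
(270, 75) [562.  70. 519.]
(300, 75) [504.  71. 518.]
(285, 105) [532.  71. 456.]
(282, 140) [535.  42. 359.]
(320, 60) [466.  65. 545.]
(350, 40) [412.  66. 582.]
(300, 20) [  368. -1151.   287.]
(510, 60) [161. 184. 584.]
(540, 195) [  1. 197. 300.]
(480, 30) [  77. -100.  548.]
(265, 80) [572.  69. 509.]
(300, 110) [ 389. -839.   -2.]
```

View pics/s1z.png

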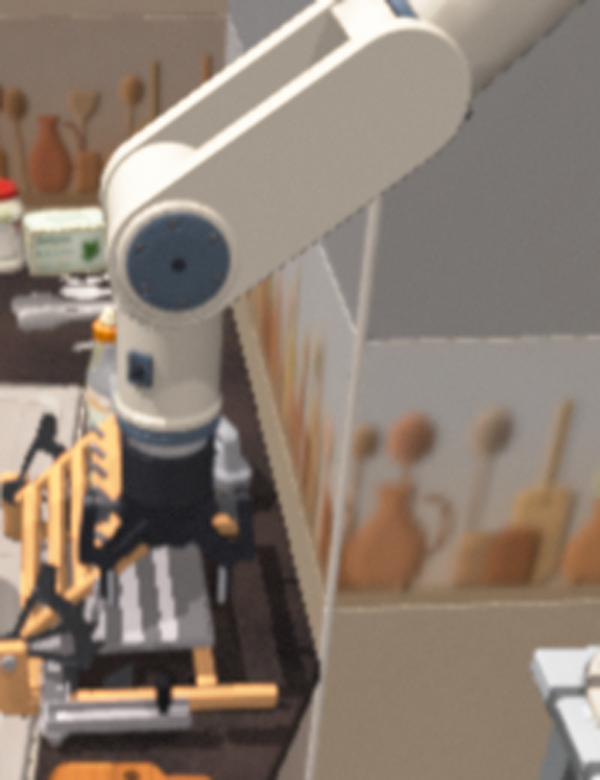

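```bash
python3 - <<'E'
from h import *
s=log(); print(s['eef_pos'],s['tcp_rot'])
p,d,c=load('w1')
hsv=p.max(2); m=(hsv<45).astype(np.uint8); m[:185]=0; m[216:]=0; m[:,:255]=0; m[:,300:]=0
n,l,st,ce=cv2.connectedComponentsWithStats(m); print(st,ce)
print(rayplane(c,[ce[1:][st[1:,4].argmax()]],76), depthpt(c,[(277,200)],d))
p,d,c=load('t1')
E
python3 big.py w1 230 170 60 60 8 w1k
```

```text
[534.48466459   8.96835768 150.87895596] [-3.14036413e+00 -2.91738134e-04  1.56916558e+00]
[[     0      0    560    420 235200]] [[279.5 209.5]]Traceback (most recent call last):
  File "<stdin>", line 6, in <module>
ValueError: attempt to get argmax of an empty sequence
```

View pics/w1k.png

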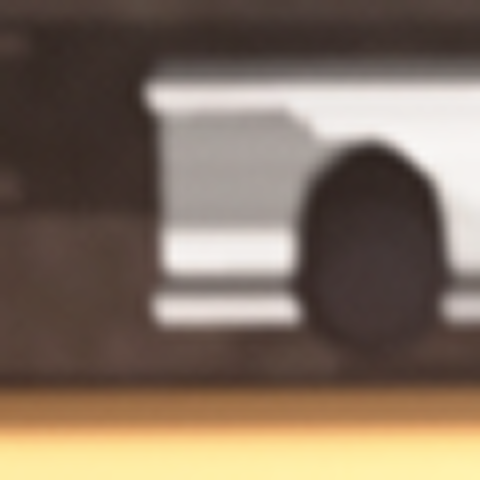

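```bash
python3 - <<'E'
from h import *
p,d,c=load('w1')
u=(373/8+230-.5,282/8+170-.5)
print(u,rayplane(c,[u],76), depthpt(c,[u],d))
# board c holes etc. later
E
```

```text
(276.125, 204.75) [[536.47601097  11.59776295  76.        ]] [[536.47496567  11.53709183  75.7878698 ]]
```

Call:
jog_arm:
  moves:
    - {"grip": -1,"translation": [0.002,0.0015,0.025],"twist": [0,0,0]}
    - {"grip": -1,"translation": [0,0,0.025],"twist": [0,0,0]}
    - {"grip": -1,"translation": [0,0,0.025],"twist": [0,0,0]}
    - {"grip": -1,"translation": [0,0,0.021],"twist": [0,0,0]}
    - {"grip": -1,"translation": [0,0,0],"twist": [0,0,0]}
    - {"grip": -0.2,"translation": [0,0,0],"twist": [0,0,0]}
    - {"grip": 0.5,"translation": [0,0,0],"twist": [0,0,0]}
    - {"grip": 1,"translation": [0,0,0],"twist": [0,0,0]}
    - {"grip": 1,"translation": [0,0,0],"twist": [0,0,0]}
    - {"grip": 1,"translation": [0,0,0],"twist": [0,0,0]}
  squeeze: 30

```text
clock: 3.38
eef_pos: [537.2, 11.3, 56.4]
tcp_rot: [3.14, -0.0, 1.571]
contact_force: [-0.8, -0.1, -0.1]
opening: 0.296
```

Call:
jog_arm:
  moves:
    - {"grip": 1,"translation": [0,0,0],"twist": [0,0,0]}
    - {"grip": 1,"translation": [0,0,0],"twist": [0,0,0]}

```text
clock: 3.55
eef_pos: [536.9, 11.2, 56.2]
tcp_rot: [3.141, -0.0, 1.571]
contact_force: [-1.6, 1.5, 6.6]
opening: 0.171
```

```bash
python3 - <<'E'
import numpy as np
s=np.arange(0,2.46,.2); a=np.pi+.024-s
p=100*np.c_[np.cos(a),np.sin(a)]
print((np.diff(p,axis=0)[:,::-1]).round(1).tolist(), p[-1])
E
```

```text
[[19.9, 1.5], [19.2, 5.4], [17.7, 9.1], [15.6, 12.5], [12.8, 15.3], [9.5, 17.6], [5.8, 19.1], [1.9, 19.9], [-2.1, 19.9], [-6.0, 19.0], [-9.7, 17.5], [-12.9, 15.2]] [72.09717962 69.29644068]
```

Call:
jog_arm:
  moves:
    - {"grip": 1,"translation": [0.0199,0.0015,0],"twist": [0,0,0]}
    - {"grip": 1,"translation": [0.0192,0.0054,0],"twist": [0,0,0]}
    - {"grip": 1,"translation": [0.0177,0.0091,0],"twist": [0,0,0]}
    - {"grip": 1,"translation": [0.0156,0.0125,0],"twist": [0,0,0]}
    - {"grip": 1,"translation": [0.0128,0.0153,0],"twist": [0,0,0]}
    - {"grip": 1,"translation": [0.0095,0.0176,0],"twist": [0,0,0]}

```text
clock: 4.05
eef_pos: [596.1, 107.7, 55.6]
tcp_rot: [-3.138, -0.001, 1.57]
contact_force: [-4.4, 2.9, 5.2]
opening: 0.17
```

Call:
jog_arm:
  moves:
    - {"grip": 1,"translation": [0.0058,0.0191,0],"twist": [0,0,0]}
    - {"grip": 1,"translation": [0.0019,0.0199,0],"twist": [0,0,0]}
    - {"grip": 1,"translation": [-0.0021,0.0199,0],"twist": [0,0,0]}
    - {"grip": 1,"translation": [-0.006,0.019,0],"twist": [0,0,0]}
    - {"grip": 1,"translation": [-0.0097,0.0175,0],"twist": [0,0,0]}
    - {"grip": 1,"translation": [0,0,0],"twist": [0,0,0]}
    - {"grip": 1,"translation": [0,0,0],"twist": [0,0,0]}

```text
clock: 4.63
eef_pos: [694.9, 96.0, 55.7]
tcp_rot: [3.139, -0.001, 1.57]
contact_force: [5.2, 3.9, -1.0]
opening: 0.17
```

```bash
python3 - <<'E'
from h import *
s=log();print(s['qpos'],s['eef_pos'],s['contact_force'],s['opening']); grab('wrist','w2'); grab('side','s2')
E
```

```text
[1.34833929e-01 6.50783684e-01 1.57533270e+00 9.42353933e-04
 9.12368157e-01 1.35526401e-01] [694.87961334  96.03680938  55.67262484] [ 5.17393713  3.87659947 -0.9901833 ] 0.17033052738832313
```

View pics/w2.png

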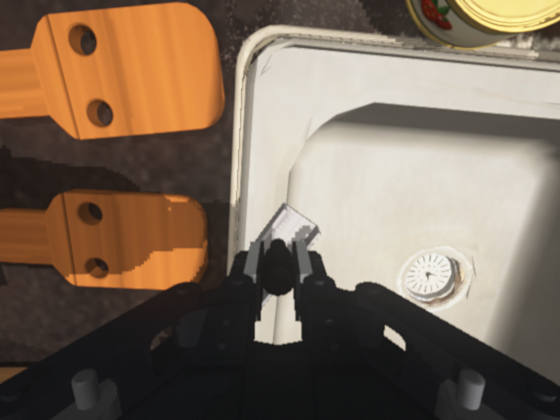

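Call:
jog_arm:
  moves:
    - {"grip": 1,"translation": [-0.0129,0.0152,0],"twist": [0,0,0]}
    - {"grip": 1,"translation": [-0.003,0.003,0],"twist": [0,0,0]}
    - {"grip": 1,"translation": [0,0,0],"twist": [0,0,0]}
    - {"grip": 1,"translation": [0,0,0],"twist": [0,0,0]}

```text
clock: 5.07
eef_pos: [711.4, 80.3, 55.7]
tcp_rot: [3.141, -0.001, 1.57]
contact_force: [2.5, 3.2, 2.1]
opening: 0.173
```

Call:
jog_arm:
  moves:
    - {"grip": 0,"translation": [0,0,0],"twist": [0,0,0]}
    - {"grip": -1,"translation": [0,0,0],"twist": [0,0,0]}
    - {"grip": -1,"translation": [0,0,0],"twist": [0,0,0]}
    - {"grip": -1,"translation": [0,0,0],"twist": [0,0,0]}
    - {"grip": -1,"translation": [0,0,-0.03],"twist": [0,0,0]}
    - {"grip": -1,"translation": [0,0,-0.04],"twist": [0,0,0]}
    - {"grip": -1,"translation": [0,0,-0.04],"twist": [0,0,0]}
    - {"grip": -1,"translation": [0,0,-0.04],"twist": [0,0,0]}
    - {"grip": -1,"translation": [0,0,-0.04],"twist": [0,0,0]}

```text
clock: 5.82
eef_pos: [710.8, 79.8, 247.0]
tcp_rot: [-3.141, 0.0, 1.571]
contact_force: [1.6, -0.0, 0.1]
opening: 0.998
```

```bash
python3 - <<'E'
from h import *
s=log();print(s['qpos'],s['eef_pos'],s['contact_force'],s['opening']); grab('wrist','w3')
E
```

```text
[ 1.09831504e-01  4.81760738e-01  1.40183119e+00 -1.76187761e-04
  1.25880227e+00  1.09864522e-01] [710.79450798  79.83434101 246.97194797] [ 1.55383632 -0.02557077  0.11441995] 0.9983613928543182
```

View pics/w3.png

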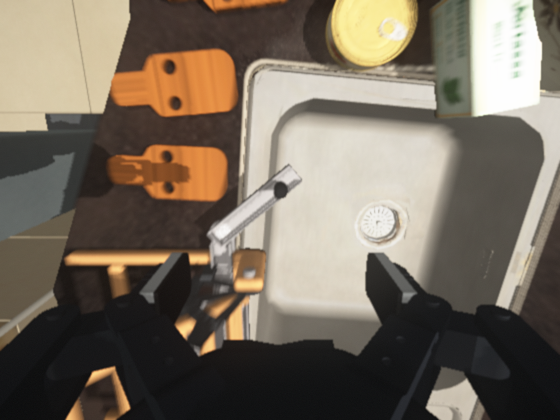

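```bash
python3 big.py w3 195 150 120 120 6 w3k; python3 - <<'E'
from h import *
p,d,c=load('w3')
m=(p.max(2)<60).astype(np.uint8); k=np.zeros_like(m);k[170:205,265:300]=1; m&=k
n,l,st,ce=cv2.connectedComponentsWithStats(m); print(st,ce)
for u in [(281,188),(281,187),(280,190)]: print(rayplane(c,[u],76),depthpt(c,[u],d))
E
```

```text
[[     0      0    560    420 235102]
 [   275    183     12     14     98]] [[279.49991068 209.50872387]
 [279.71428571 188.57142857]]
[[714.1837101   79.22405934  76.        ]] [[714.19742718  78.94013066  74.73236938]]
[[714.18027349  80.33581104  76.        ]] [[714.2025255   79.88205989  73.94154549]]
[[713.10082422  76.99401547  76.        ]] [[713.10364209  76.90556208  75.61726112]]
```

View pics/w3k.png

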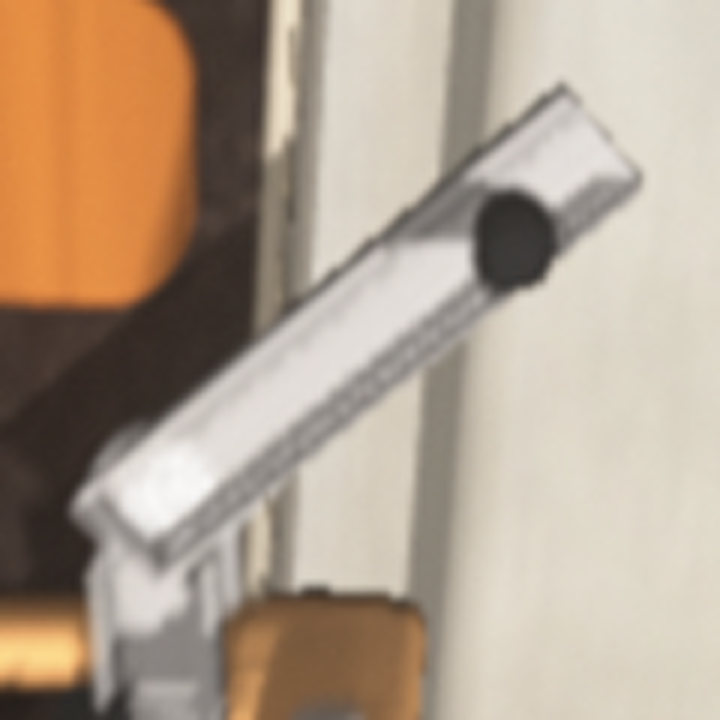

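Call:
jog_arm:
  moves:
    - {"grip": -1,"translation": [-0.0157,-0.031,-0.0109],"twist": [0,0,0]}
    - {"grip": -1,"translation": [-0.0157,-0.031,-0.0109],"twist": [0,0,0]}
    - {"grip": -1,"translation": [-0.0157,-0.031,-0.0109],"twist": [0,0,0]}
    - {"grip": -1,"translation": [-0.0157,-0.031,-0.0109],"twist": [0,-0.05,0]}
    - {"grip": -1,"translation": [-0.0157,-0.031,-0.0109],"twist": [0,-0.05,0]}
    - {"grip": -1,"translation": [-0.0157,-0.031,-0.0109],"twist": [0,-0.05,0]}
    - {"grip": -1,"translation": [-0.0157,-0.031,-0.0109],"twist": [0,-0.05,0]}
    - {"grip": -1,"translation": [0,0,0],"twist": [0,-0.118,0]}
    - {"grip": -1,"translation": [0,0,0],"twist": [0,-0.118,0]}
    - {"grip": -1,"translation": [0,0,0],"twist": [0,0,0]}

```text
clock: 6.7
eef_pos: [493.7, -25.1, 325.4]
tcp_rot: [-3.141, 0.442, 1.574]
contact_force: [0.0, -0.0, -0.5]
opening: 0.998
```

Call:
jog_arm:
  moves:
    - {"grip": -1,"translation": [0,0,0],"twist": [0,0,0]}
    - {"grip": -1,"translation": [0,0,0],"twist": [0,0,0]}

```text
clock: 6.87
eef_pos: [494.4, -26.1, 325.7]
tcp_rot: [-3.14, 0.434, 1.572]
contact_force: [-0.1, -0.3, -0.2]
opening: 1.0
```

```bash
python3 - <<'E'
from h import *
s=log();print(s['qpos'],s['eef_pos'],s['tcp_rot'],s['contact_force'],s['opening']); grab('wrist','w4')
E
```

```text
[ 0.23102175  0.11093552  1.80411793 -0.43188667  1.3538493   0.35128603] [494.41214129 -26.07251249 325.71560077] [-3.14038566  0.43350519  1.57239302] [-0.06182575 -0.27354665 -0.20745737] 1.000381941643449
```

View pics/w4.png

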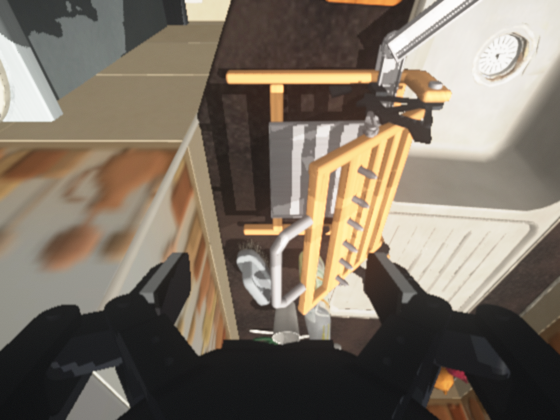

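```bash
python3 - <<'E'
from h import *
p,d,c=load('w4')
for u in [(280,250),(278.5,270),(277.5,290)]: print(rayplane(c,[u],234).round(1),depthpt(c,[u],d).round(1))
for uv in [(366,174),(360,201),(354,224),(349,246),(346,264),(343,281)]: print('pin',depthpt(c,[uv],d).round(1))
from scipy.optimize import least_squares
D=[json.loads(l) for l in open('kin.txt')]
from scipy.spatial.transform import Rotation as Ro
def fk(q,p):
    a1,d1,L2,L4,L6,off,e=p
    Rz=Ro.from_euler('z',q[0]); 
    R3=Rz*Ro.from_euler('y',q[1]+q[2])
    W=Rz.apply([a1,off,d1])+ (Rz*Ro.from_euler('y',q[1])).apply([0,0,L2])+R3.apply([e,0,L4])
    R5=R3*Ro.from_euler('z',q[3])*Ro.from_euler('y',q[4])
    return W+R5.apply([0,0,L6]),W,R5.apply([0,0,1])
f=lambda p:np.concatenate([fk(q,p)[0]-x for q,x,_ in D])
s=least_squares(f,[0,300,450,450,340,0,0]); print(s.x.round(1),np.abs(s.fun).max(),len(D))
np.save('fk.npy',s.x)
q,x,_=D[-1]; print(fk(q,s.x),Ro.from_euler('xyz',_).apply([0,0,1]))
E
```

```text
[[ 496.6 -126.8  234. ]] [[ 496.6 -123.6  236.7]]
[[ 495.2 -159.   234. ]] [[ 495.2 -153.8  237.9]]
[[ 494.2 -196.3  234. ]] [[ 494.2 -189.5  238.4]]
pin [[585.8 -77.9 173.2]]
pin [[ 586.4 -114.8  172.8]]
pin [[ 585.9 -151.1  172.4]]
pin [[ 586.7 -192.1  171.2]]
pin [[ 588.1 -228.1  172.1]]
pin [[ 589.9 -268.2  171.8]]
[ -0.  294.  568.1 494.3 342.7   1.5  58.5] 8.061533662839793e-10 7
(array([494.41214129, -26.07251249, 325.71560077]), array([494.59592891, 117.8804782 , 636.71526748]), array([-5.36293023e-04, -4.20055415e-01, -9.07498298e-01])) [-5.36293023e-04 -4.20055415e-01 -9.07498298e-01]
```

Call:
jog_arm:
  moves:
    - {"grip": 0,"translation": [-0.0246,0.0002,0.0124],"twist": [0,0,0]}
    - {"grip": 0,"translation": [-0.0246,0.0002,0.0124],"twist": [0,0,0]}
    - {"grip": 0,"translation": [-0.0246,0.0002,0.0124],"twist": [0,0,0]}
    - {"grip": 0,"translation": [0,0,0.03],"twist": [0,0,0]}
    - {"grip": 0,"translation": [0,0,0.03],"twist": [0,0,0]}
    - {"grip": 0,"translation": [0,0,0.02],"twist": [0,0,0]}
    - {"grip": 0,"translation": [0,0,0],"twist": [0,0,0]}

```text
clock: 7.5
eef_pos: [492.5, -144.9, 247.7]
tcp_rot: [-3.135, 0.434, 1.57]
contact_force: [-0.6, -0.4, 0.0]
opening: 0.499
```

```bash
python3 - <<'E'
from h import *
s=log();print(s['qpos'],s['eef_pos'],s['tcp_rot'],s['contact_force'],s['opening']); grab('wrist','w5')
E
```

```text
[-0.00444359  0.16683379  1.92218215 -0.4893907   1.10942266  0.23206809] [ 492.49405208 -144.94484823  247.69388049] [-3.13547511  0.43446688  1.56959674] [-0.59721841 -0.42369378  0.04738229] 0.49850941526486625
```

View pics/w5.png

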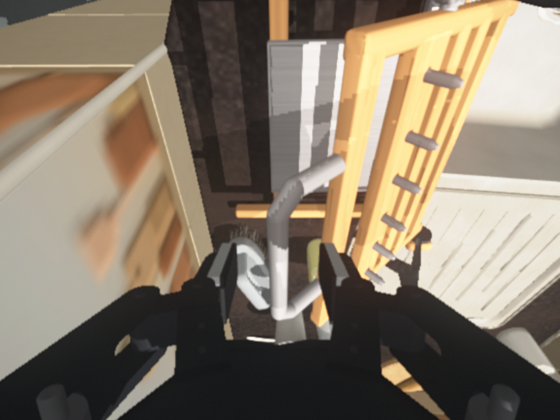

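Call:
jog_arm:
  moves:
    - {"grip": 0,"translation": [0,0.001,0.014],"twist": [0,0,0]}
    - {"grip": 0,"translation": [0,0.001,0.014],"twist": [0,0,0]}
    - {"grip": 0,"translation": [0,0,0],"twist": [0,0,0]}
    - {"grip": 1,"translation": [0,0,0],"twist": [0,0,0]}
    - {"grip": 1,"translation": [0,0,0],"twist": [0,0,0]}
    - {"grip": 1,"translation": [0,0,0],"twist": [0,0,0]}
    - {"grip": 1,"translation": [0,0,0],"twist": [0,0,0]}
    - {"grip": 1,"translation": [0,0,0],"twist": [0,0,0]}
  squeeze: 40

```text
clock: 8.22
eef_pos: [493.2, -154.7, 226.7]
tcp_rot: [-3.134, 0.437, 1.571]
contact_force: [-18.3, 3.9, 12.7]
opening: 0.121
```

```bash
python3 - <<'E'
from h import *
s=log();print(s['qpos'],s['eef_pos'],s['tcp_rot'],s['contact_force'],s['opening'])
# bail arc table, world dx,dz -> tool rows
th=.436
for a,b,n in[(.74,1.32,9),(1.32,0,18)]:
    t=np.linspace(a,b,n+1); B=np.c_[-244*np.cos(t)-7*np.sin(t),0*t,75+244*np.sin(t)-7*np.cos(t)]
    D=np.diff(B,axis=0); T=np.array([[0,np.cos(th),-np.sin(th)],[1,0,0],[0,-np.sin(th),-np.cos(th)]])
    print((D@T.T).round(1).tolist(), np.linalg.norm(D,axis=1).max())
E
```

```text
[-0.02237787  0.19467573  1.94149092 -0.50594115  1.0624821   0.242495  ] [ 493.1531638  -154.65802738  226.68840865] [-3.13378508  0.43708591  1.57065414] [-18.26734311   3.86509219  12.67079946] 0.12065436351640951
[[-4.9, 10.6, -10.5], [-4.6, 11.4, -9.9], [-4.3, 12.0, -9.2], [-3.9, 12.7, -8.4], [-3.6, 13.2, -7.7], [-3.2, 13.8, -6.9], [-2.8, 14.2, -6.1], [-2.4, 14.6, -5.2], [-2.0, 15.0, -4.4]] 15.72819195076246
[[2.3, -17.0, 5.0], [2.9, -16.6, 6.2], [3.4, -16.0, 7.2], [3.9, -15.4, 8.3], [4.3, -14.7, 9.3], [4.8, -13.9, 10.2], [5.2, -13.0, 11.1], [5.6, -12.1, 12.0], [5.9, -11.1, 12.7], [6.3, -10.0, 13.4], [6.6, -8.9, 14.1], [6.8, -7.8, 14.6], [7.0, -6.5, 15.1], [7.2, -5.3, 15.5], [7.4, -4.0, 15.8], [7.5, -2.8, 16.0], [7.5, -1.5, 16.2], [7.6, -0.1, 16.2]] 17.896684394781175
```

Call:
jog_arm:
  moves:
    - {"grip": 1,"translation": [-0.0049,0.0106,-0.0105],"twist": [0,0,0]}
    - {"grip": 1,"translation": [-0.0046,0.0114,-0.0099],"twist": [0,0,0]}
    - {"grip": 1,"translation": [-0.0043,0.012,-0.0092],"twist": [0,0,0]}
    - {"grip": 1,"translation": [0,0,0],"twist": [0,0,0]}

```text
clock: 8.55
eef_pos: [531.0, -154.6, 262.5]
tcp_rot: [-3.141, 0.437, 1.569]
contact_force: [-16.0, 5.2, 19.4]
opening: 0.123
```

Call:
jog_arm:
  moves:
    - {"grip": 1,"translation": [-0.0049,0.0109,-0.0106],"twist": [0,0,0]}
    - {"grip": 1,"translation": [-0.0036,0.0132,-0.0077],"twist": [0,0,0]}
    - {"grip": 1,"translation": [0,0,0],"twist": [0,0,0]}

```text
clock: 8.8
eef_pos: [557.7, -154.4, 280.8]
tcp_rot: [3.138, 0.436, 1.57]
contact_force: [-0.6, -2.8, -3.6]
opening: 0.119
```

Force is low now. Continue past the top.

Call:
jog_arm:
  moves:
    - {"grip": 1,"translation": [-0.0032,0.0138,-0.0069],"twist": [0,0,0]}
    - {"grip": 1,"translation": [-0.0028,0.0142,-0.0061],"twist": [0,0,0]}
    - {"grip": 1,"translation": [-0.0024,0.0146,-0.0052],"twist": [0,0,0]}
    - {"grip": 1,"translation": [-0.002,0.015,-0.0044],"twist": [0,0,0]}
    - {"grip": 1,"translation": [0,0,0],"twist": [0,0,0]}
    - {"grip": 1,"translation": [0,0,0],"twist": [0,0,0]}

```text
clock: 9.3
eef_pos: [612.9, -154.2, 304.8]
tcp_rot: [3.141, 0.436, 1.57]
contact_force: [-2.7, 0.3, 5.5]
opening: 0.12
```

```bash
python3 - <<'E'
from h import *
s=log();print(s['eef_pos'],s['contact_force'],s['opening']); grab('wrist','w6'); grab('side','s6'); grab('top','t6')
E
python3 big.py s6 200 90 150 170 3 s6z
```

```text
[ 612.89495939 -154.24601648  304.84397121] [-2.71563941  0.28451847  5.5120765 ] 0.1199720543048791
```

View pics/s6z.png

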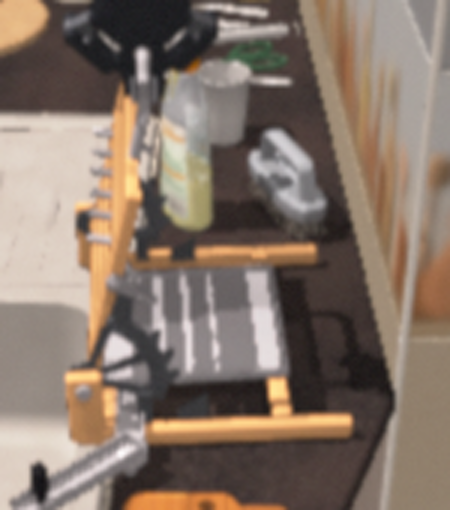

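View pics/w6.png

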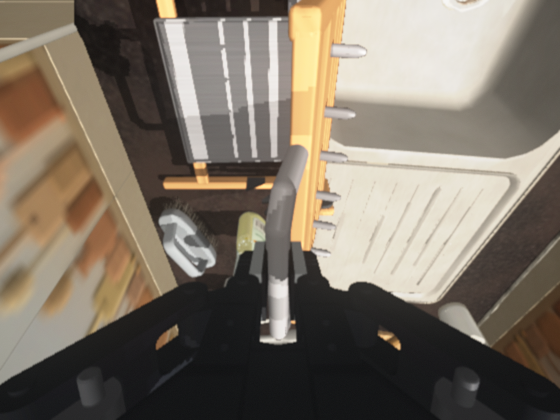

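Call:
jog_arm:
  moves:
    - {"grip": 1,"translation": [0.0023,-0.017,0.005],"twist": [0,0,0]}
    - {"grip": 1,"translation": [0.0029,-0.0166,0.0062],"twist": [0,0,0]}
    - {"grip": 1,"translation": [0.0034,-0.016,0.0072],"twist": [0,0,0]}
    - {"grip": 1,"translation": [0.0039,-0.0154,0.0083],"twist": [0,0,0]}
    - {"grip": 1,"translation": [0.0043,-0.0147,0.0093],"twist": [0,0,0]}
    - {"grip": 1,"translation": [0.0048,-0.0139,0.0102],"twist": [0,0,0]}
    - {"grip": 1,"translation": [0,0,0],"twist": [0,0,0]}

```text
clock: 10.03
eef_pos: [515.2, -154.3, 250.8]
tcp_rot: [-3.137, 0.436, 1.572]
contact_force: [-3.7, -0.7, 1.3]
opening: 0.116
```

Call:
jog_arm:
  moves:
    - {"grip": 1,"translation": [0.0052,-0.013,0.0111],"twist": [0,0,0]}
    - {"grip": 1,"translation": [0.0056,-0.0121,0.012],"twist": [0,0,0]}
    - {"grip": 1,"translation": [0.0059,-0.0111,0.0127],"twist": [0,0,0]}
    - {"grip": 1,"translation": [0.0063,-0.01,0.0134],"twist": [0,0,0]}
    - {"grip": 1,"translation": [0.0066,-0.0089,0.0141],"twist": [0,0,0]}
    - {"grip": 1,"translation": [0.0068,-0.0078,0.0146],"twist": [0,0,0]}
    - {"grip": 1,"translation": [0.007,-0.0065,0.0151],"twist": [0,0,0]}
    - {"grip": 1,"translation": [0,0,0],"twist": [0,0,0]}

```text
clock: 10.7
eef_pos: [447.6, -154.4, 147.9]
tcp_rot: [-3.138, 0.436, 1.573]
contact_force: [-4.2, -2.6, -2.2]
opening: 0.119
```

Call:
jog_arm:
  moves:
    - {"grip": 1,"translation": [0.0072,-0.0053,0.0155],"twist": [0,0,0]}
    - {"grip": 1,"translation": [0.0074,-0.004,0.0158],"twist": [0,0,0]}
    - {"grip": 1,"translation": [0.0075,-0.0028,0.016],"twist": [0,0,0]}
    - {"grip": 1,"translation": [0.0075,-0.0015,0.0162],"twist": [0,0,0]}
    - {"grip": 1,"translation": [0.004,0,0.008],"twist": [0,0,0]}
    - {"grip": 1,"translation": [0,0,0],"twist": [0,0,0]}

```text
clock: 11.2
eef_pos: [433.6, -154.4, 69.2]
tcp_rot: [-3.135, 0.437, 1.572]
contact_force: [-8.5, -2.2, -1.4]
opening: 0.119
```

Call:
jog_arm:
  moves:
    - {"grip": 1,"translation": [0.002,0,0.0045],"twist": [0,0,0]}
    - {"grip": 1,"translation": [0.002,0,0.0035],"twist": [0,0,0]}
    - {"grip": 1,"translation": [0,0,0],"twist": [0,0,0]}

```text
clock: 11.45
eef_pos: [433.6, -154.4, 61.3]
tcp_rot: [-3.136, 0.437, 1.571]
contact_force: [-8.9, -3.5, -2.0]
opening: 0.118
```

Call:
jog_arm:
  moves:
    - {"grip": 0.2,"translation": [0,0,0],"twist": [0,0,0]}
    - {"grip": 0.2,"translation": [0,0,0],"twist": [0,0,0]}
    - {"grip": 0.2,"translation": [0,0,0],"twist": [0,0,0]}
    - {"grip": 0.2,"translation": [0,0,-0.02],"twist": [0,0,0]}
    - {"grip": 0.2,"translation": [0,0,-0.04],"twist": [0,0,0]}
    - {"grip": 0.2,"translation": [0,0,-0.04],"twist": [0,0,0]}
    - {"grip": 0.2,"translation": [0,0,-0.04],"twist": [0,0,0]}
    - {"grip": 0.2,"translation": [0,0,-0.04],"twist": [0,0,0]}
    - {"grip": 0.2,"translation": [0,0,0],"twist": [0,0,0]}

```text
clock: 12.2
eef_pos: [440.5, -75.2, 231.8]
tcp_rot: [3.129, 0.434, 1.567]
contact_force: [1.7, -0.1, 0.7]
opening: 0.401
```

```bash
python3 - <<'E'
from h import *
s=log();print(s['eef_pos'],s['contact_force'],s['opening'],s['qpos']); grab('wrist','w7');  grab('side','s7'); grab('top','t7')
E
python3 big.py s7 180 90 180 200 3 s7z
```

```text
[440.46601561 -75.22524963 231.77156885] [ 1.6874563  -0.09324123  0.67501094] 0.400742047654703 [ 0.1529298   0.10183284  2.04014959 -0.48483403  1.1083843   0.39695721]
```

View pics/s7z.png

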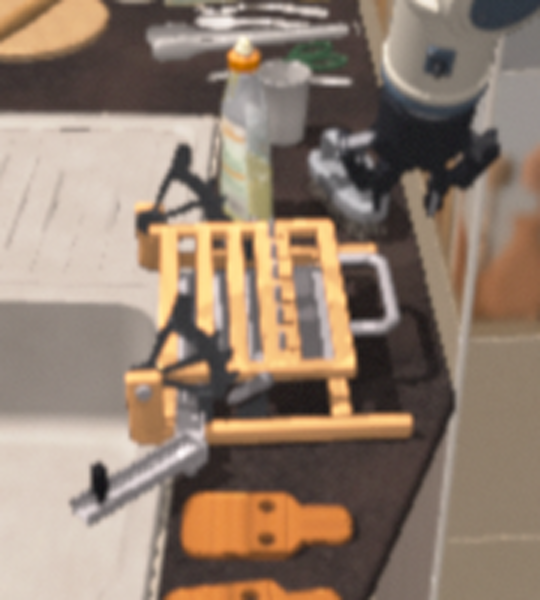

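View pics/w7.png

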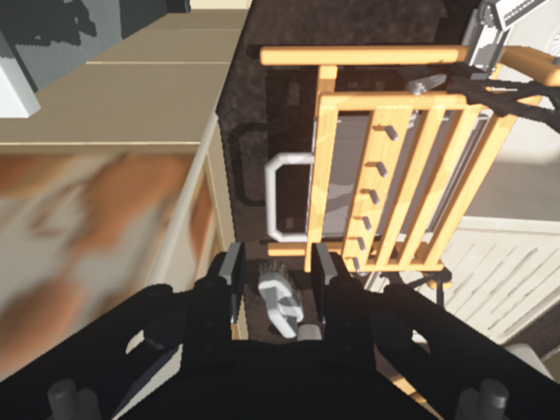

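View pics/t7.png

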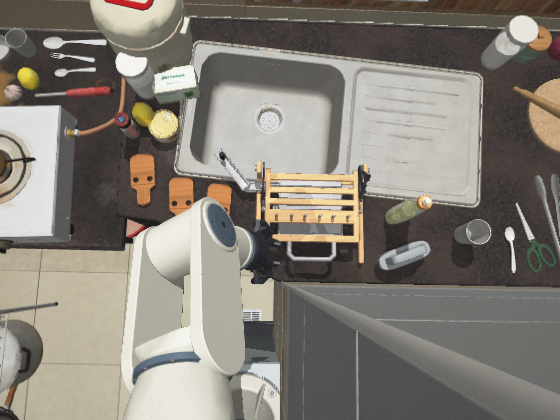

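```bash
python3 big.py t7 255 180 115 85 6 t7z; python3 big.py w7 310 80 130 200 4 w7z
```

```text
(no output)
```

View pics/t7z.png

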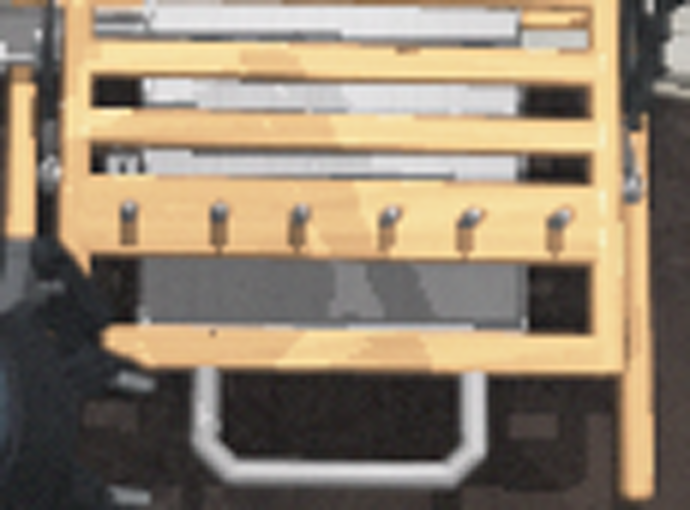

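View pics/w7z.png

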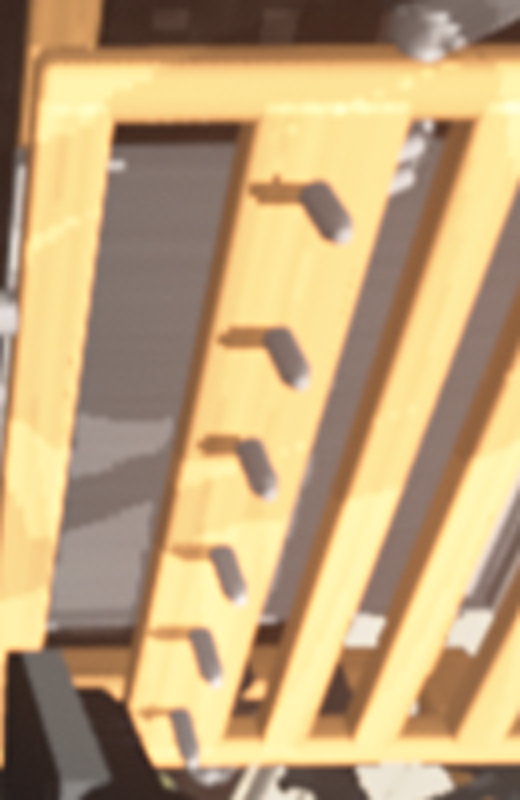

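```bash
python3 - <<'E'
from h import *
p,d,c=load('t7')
f=lambda a,s,o:[(x/s+o[0]-.5+.5/s,y/s+o[1]-.5+.5/s) for x,y in a]
tip=[(129,208),(219,209),(302,211),(391,212),(473,214),(563,215)]
print('top tips97\n',rayplane(c,f(tip,6,(255,180)),96).round(1))
p,d,c=load('w7')
tip=[(342,234),(301,380),(266,490),(237,598),(213,678),(191,763)]
base=[(312,187),(275,337),(249,447),(221,553),(199,636),(178,716)]
print('w tips\n',rayplane(c,f(tip,4,(310,80)),96).round(1))
print('w base\n',rayplane(c,f(base,4,(310,80)),75).round(1))
# bail
print('bail', rayplane(c,[(270,165),(270,195),(269,225)],71).round(1),depthpt(c,[(270,165),(270,195),(269,225)],d).round(1))
# panel depth
for u in [(330,120),(330,150),(323,200),(380,150),(372,200)]: print(depthpt(c,[u],d).round(1))
E
```

```text
top tips97
 [[ 547.3  -78.6   96. ]
 [ 547.8 -118.1   96. ]
 [ 547.8 -154.7   96. ]
 [ 548.3 -193.9   96. ]
 [ 548.3 -230.2   96. ]
 [ 548.8 -270.    96. ]]
w tips
 [[ 546.2  -77.8   96. ]
 [ 546.5 -117.1   96. ]
 [ 545.7 -152.2   96. ]
 [ 546.3 -192.6   96. ]
 [ 546.1 -227.2   96. ]
 [ 547.  -269.5   96. ]]
w base
 [[ 545.5  -76.8   75. ]
 [ 546.1 -118.3   75. ]
 [ 547.  -154.3   75. ]
 [ 547.2 -194.7   75. ]
 [ 547.2 -231.2   75. ]
 [ 547.4 -271.3   75. ]]
bail [[ 434.3 -121.6   71. ]
 [ 433.7 -161.8   71. ]
 [ 431.8 -209.6   71. ]] [[ 434.3 -121.3   71.4]
 [ 433.8 -159.8   73.5]
 [ 431.8 -207.5   73.1]]
[[490.8 -70.9  73.5]]
[[ 494.7 -103.    72.8]]
[[ 494.1 -167.1   74.2]]
[[ 544.5 -102.6   74. ]]
[[ 543.1 -153.7   90.6]]
```

```bash
cat >> h.py <<'E'
def boards(fn,roi,z=12,area=150):
    p,d,c=load(fn); hsv=cv2.cvtColor(p,cv2.COLOR_RGB2HSV)
    m=cv2.inRange(hsv,(5,130,70),(19,255,255)); k=np.zeros_like(m); x0,y0,x1,y1=roi; k[y0:y1,x0:x1]=255; m&=k
    out=[]
    cs,hi=cv2.findContours(m,cv2.RETR_CCOMP,cv2.CHAIN_APPROX_NONE)
    for i,ct in enumerate(cs):
        if hi[0][i][3]>=0 or cv2.contourArea(ct)<area: continue
        X=rayplane(c,ct[:,0,:],z)[:,:2].astype(np.float32)
        (cx,cy),(w,h),an=cv2.minAreaRect(X)
        holes=[]
        j=hi[0][i][2]
        while j>=0:
            if cv2.contourArea(cs[j])>3 : 
                M=cv2.moments(cs[j]); holes.append((rayplane(c,[(M['m10']/M['m00'],M['m01']/M['m00'])],z)[0,:2].round(1),cv2.contourArea(cs[j])))
            j=hi[0][j][0]
        a=np.deg2rad(an+(90 if h>w else 0)); a=(a+np.pi/2)%np.pi-np.pi/2
        out.append((np.array([cx,cy]),a,max(w,h),min(w,h),holes,cv2.contourArea(ct)))
    return out
E
python3 - <<'E'
from h import *
for b in boards('top0',(125,150,240,240)): print(b)
E
```

```text
(array([569.87677002,  85.66216278]), np.float64(-0.05202445242053422), 147.92897033691406, 68.4421157836914, [(array([567.9,  66.5]), 30.5), (array([569.7, 106. ]), 29.5)], 958.0)
(array([587.09008789, 189.74977112]), np.float64(0.06016611454112408), 147.4939727783203, 68.17054748535156, [(array([586.4, 169.6]), 28.5), (array([584. , 208.8]), 27.0)], 967.0)
(array([652.18933105, 303.26266479]), np.float64(0.10978961488684358), 151.1873779296875, 69.5899429321289, [(array([649.3, 322.5]), 24.5), (array([654.2, 283.3]), 24.0)], 967.5)
```

Call:
jog_arm:
  moves:
    - {"grip": -0.4,"translation": [0.0346,0.0158,-0.0028],"twist": [0,0,0]}
    - {"grip": -0.4,"translation": [0.0346,0.0158,-0.0028],"twist": [0,0,0]}
    - {"grip": -0.4,"translation": [0.0346,0.0158,-0.0028],"twist": [0,0,0]}
    - {"grip": -0.4,"translation": [0.0346,0.0158,-0.0028],"twist": [0,0,0]}
    - {"grip": -0.4,"translation": [0.0346,0.0158,-0.0028],"twist": [0,0,0]}
    - {"grip": -0.4,"translation": [0,0,0],"twist": [0,0.109,0]}
    - {"grip": -0.4,"translation": [0,0,0],"twist": [0,0.109,0]}
    - {"grip": -0.4,"translation": [0,0,0],"twist": [0,0.109,0]}
    - {"grip": -0.4,"translation": [0,0,0],"twist": [0,0.109,0]}
    - {"grip": -0.4,"translation": [0,0,0],"twist": [0,0,0]}

```text
clock: 13.18
eef_pos: [514.4, 82.4, 163.2]
tcp_rot: [-3.14, -0.005, 1.567]
contact_force: [0.4, -1.1, 0.2]
opening: 0.699
```

Call:
jog_arm:
  moves:
    - {"grip": -0.4,"translation": [0,0,0],"twist": [0,0,0.116]}
    - {"grip": -0.4,"translation": [0,0,0],"twist": [0,0,0.116]}
    - {"grip": -0.4,"translation": [0,0,0],"twist": [0,0,0.116]}
    - {"grip": -0.4,"translation": [0,0,0],"twist": [0,0,0.116]}
    - {"grip": -0.4,"translation": [0,0,0],"twist": [0,0,0.116]}
    - {"grip": -0.4,"translation": [0,0,0],"twist": [0,0,0.116]}
    - {"grip": -0.4,"translation": [0,0,0],"twist": [0,0,0.116]}
    - {"grip": -0.4,"translation": [0,0,0],"twist": [0,0,0.116]}
    - {"grip": -0.4,"translation": [0,0,0],"twist": [0,0,0.116]}
    - {"grip": -0.4,"translation": [0,0,0],"twist": [0,0,0.116]}

```text
clock: 14.02
eef_pos: [514.2, 84.3, 163.0]
tcp_rot: [3.14, 0.004, 0.404]
contact_force: [0.4, 0.1, 0.8]
opening: 0.702
```

Call:
jog_arm:
  moves:
    - {"grip": -0.4,"translation": [0,0,0],"twist": [0,0,0.116]}
    - {"grip": -0.4,"translation": [0,0,0],"twist": [0,0,0.116]}
    - {"grip": -0.4,"translation": [0,0,0],"twist": [0,0,0.116]}
    - {"grip": -0.4,"translation": [0,0,0],"twist": [0,0,0.112]}
    - {"grip": -0.4,"translation": [0,0,0],"twist": [0,0,0]}
    - {"grip": -0.4,"translation": [0,0,0],"twist": [0,0,0]}

```text
clock: 14.52
eef_pos: [514.5, 84.6, 163.4]
tcp_rot: [3.139, 0.002, -0.046]
contact_force: [0.1, -0.4, 0.2]
opening: 0.701
```

```bash
python3 - <<'E'
from h import *
s=log();print(s['eef_pos'],s['tcp_rot'],s['opening'],s['qpos']); grab('wrist','w8');
E
```

```text
[514.50989696  84.59119377 163.44041849] [ 3.13936367e+00  1.99718488e-03 -4.61853629e-02] 0.7007596883352311 [ 0.16123987  0.27424888  1.91631131 -0.00217056  0.95344699  1.77947795]
```

View pics/w8.png

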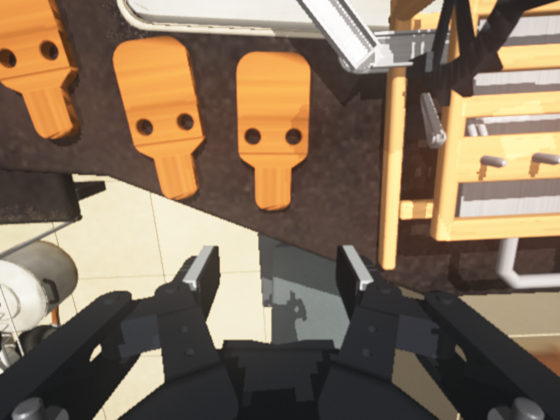

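```bash
python3 - <<'E'
from h import *
for b in boards('w8',(80,20,330,230),area=1500): print(b)
E
```

```text
(array([569.46014404,  86.46408844]), np.float64(-0.05255548674189647), 149.83482360839844, 69.77326965332031, [(array([568.1,  66.7]), 158.5), (array([570.4, 106.1]), 152.5)], 9518.5)
(array([585.50946045, 188.88946533]), np.float64(0.07745913053652598), 150.52578735351562, 71.97195434570312, [(array([583.7, 207.4]), 115.0), (array([586.7, 168. ]), 134.5)], 10172.0)
```

Call:
jog_arm:
  moves:
    - {"grip": -0.4,"translation": [0.0046,-0.0046,0.035],"twist": [0,0,0.006]}
    - {"grip": -0.4,"translation": [0,0,0.035],"twist": [0,0,0]}
    - {"grip": -0.4,"translation": [0,0,0.035],"twist": [0,0,0]}
    - {"grip": -0.4,"translation": [0,0,0.035],"twist": [0,0,0]}
    - {"grip": -0.4,"translation": [0,0,0.015],"twist": [0,0,0]}
    - {"grip": -0.4,"translation": [0,0,0.003],"twist": [0,0,0]}
    - {"grip": -0.4,"translation": [0,0,0],"twist": [0,0,0]}
    - {"grip": -0.4,"translation": [0,0,0],"twist": [0,0,0]}

```text
clock: 15.23
eef_pos: [520.6, 89.3, 7.2]
tcp_rot: [3.141, -0.001, -0.054]
contact_force: [0.2, -0.3, -0.7]
opening: 0.698
```

Call:
jog_arm:
  moves:
    - {"grip": -0.4,"translation": [0,0,0.005],"twist": [0,0,0]}
    - {"grip": 0.4,"translation": [0,0,0],"twist": [0,0,0]}
    - {"grip": 0.4,"translation": [0,0,0],"twist": [0,0,0]}
    - {"grip": 1,"translation": [0,0,0],"twist": [0,0,0]}
    - {"grip": 1,"translation": [0,0,0],"twist": [0,0,0]}
    - {"grip": 1,"translation": [0,0,0],"twist": [0,0,0]}
  squeeze: 80

```text
clock: 15.73
eef_pos: [520.6, 89.3, 2.6]
tcp_rot: [-3.141, -0.002, -0.055]
contact_force: [-0.2, -0.9, 4.1]
opening: 0.392
```

Call:
jog_arm:
  moves:
    - {"grip": 1,"translation": [0,0,-0.02],"twist": [0,0,0]}
    - {"grip": 1,"translation": [0,0,-0.04],"twist": [0,0,0]}
    - {"grip": 1,"translation": [0,0,-0.04],"twist": [0,0,0]}
    - {"grip": 1,"translation": [0,0,-0.04],"twist": [0,0,0]}
    - {"grip": 1,"translation": [0,0,-0.04],"twist": [0,0,0]}
    - {"grip": 1,"translation": [0,0,-0.04],"twist": [0,0,0]}
    - {"grip": 1,"translation": [0,0,0],"twist": [0,0,-0.066]}
    - {"grip": 1,"translation": [0,0,0],"twist": [0,0,0]}

```text
clock: 16.4
eef_pos: [521.4, 89.5, 224.8]
tcp_rot: [-3.141, -0.006, 0.014]
contact_force: [-0.0, 1.1, -1.8]
opening: 0.395
```

```bash
cat >> h.py <<'E'
from scipy.spatial.transform import Rotation as Ro
from scipy.optimize import least_squares
KP=np.load('fk.npy')
def fk(q,p=KP):
    a1,d1,L2,L4,L6,off,e=p
    Rz=Ro.from_euler('z',q[0]); R3=Rz*Ro.from_euler('y',q[1]+q[2])
    W=Rz.apply([a1,off,d1])+(Rz*Ro.from_euler('y',q[1])).apply([0,0,L2])+R3.apply([e,0,L4])
    R=R3*Ro.from_euler('z',q[3])*Ro.from_euler('y',q[4])*Ro.from_euler('z',q[5])
    return W+R.apply([0,0,L6]),R,W
def ik(T,R,q0,C):
    f=lambda q:np.r_[(fk(q)[0]-T)/100,((fk(q)[1]*C).inv()*R).as_rotvec()]
    s=least_squares(f,q0,bounds=([-2.63,-.92,.06,-1.3,0,-3.02],[2.63,2.1,2.66,4.44,2.69,3.02]))
    return s.x,s.cost
def getC():
    D=[json.loads(l) for l in open('kin.txt')]
    q,x,e=D[-1]; return fk(q)[1].inv()*Ro.from_euler('xyz',e)
E
python3 - <<'E'
from h import *
s=log();print(s['eef_pos'],s['tcp_rot'],s['opening'],s['qpos']); C=getC(); print(C.as_euler('xyz'))
q,x,e=[json.loads(l) for l in open('kin.txt')][5]; print(((fk(q)[1]*C).inv()*Ro.from_euler('xyz',e)).magnitude())
for name,L,th in [('p3',(547.5,-230.5,89),.61),('p3hi',(547.5,-230.5,160),.61),('p3',(547.5,-230.5,89),.57),('p2',(547,-154,89),.36),('p1',(546.5,-78,89),.17)]:
    R=Ro.from_euler('z',.012)*Ro.from_euler('x',-th)*Ro.from_euler('x',np.pi)
    T=np.array(L)+R.apply([-48.7,20,-2.6])
    qq,c=ik(T,R,s['qpos'],C); W=fk(qq)[2]
    print(name,th,'TCP',T.round(1),'q',qq.round(3),c,'W',W.round(),'clear',98*np.cos(qq[0])+372*np.sin(qq[0]))
grab('wrist','w9')
E
```

```text
[521.40177462  89.46393155 224.76461507] [-3.14072323 -0.00590188  0.01379154] 0.3953263610866207 [ 1.67120640e-01  2.07644838e-01  1.84873192e+00 -4.78208890e-05
  1.07925047e+00  1.72414531e+00]
[4.44089210e-16 2.22044605e-16 1.57079633e+00]
9.777825012368061e-16
p3 0.61 TCP [ 499.  -246.   102.6] q [-0.103  0.437  2.04  -0.898  0.815  2.142] 4.160594059737818e-31 W [497. -50. 383.] clear 59.343634839070845
p3hi 0.61 TCP [ 499.  -246.   173.6] q [-0.103  0.317  2.003 -0.797  0.92   1.987] 2.4159475330339243e-25 W [497. -50. 454.] clear 59.3436348389749
p3 0.57 TCP [ 499.  -246.5  102. ] q [-0.126  0.426  2.034 -0.847  0.794  2.077] 1.2615778818549847e-18 W [497. -62. 391.] clear 50.33495633076826
p2 0.36 TCP [ 498.5 -172.4   98.5] q [-0.107  0.375  2.023 -0.526  0.771  1.838] 4.638105316449285e-30 W [497. -52. 419.] clear 57.87198913656677
p1 0.17 TCP [498.  -97.9  94.9] q [-0.083  0.352  2.017 -0.244  0.772  1.651] 7.262674285108362e-31 W [497. -40. 433.] clear 66.81360219362608
```

View pics/w9.png

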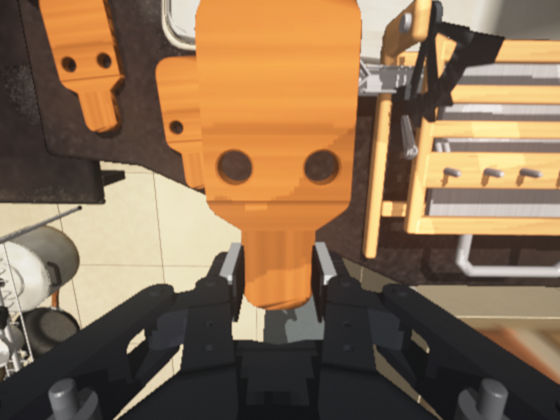

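```bash
cat >> h.py <<'E'
def heldholes(fn,roi):
    """holes of the held board: plane fit of board depth in tool frame; returns in tool frame (uses pose stored)"""
    p,d,c=load(fn); hsv=cv2.cvtColor(p,cv2.COLOR_RGB2HSV)
    m=cv2.inRange(hsv,(5,130,70),(19,255,255)); k=np.zeros_like(m); x0,y0,x1,y1=roi; k[y0:y1,x0:x1]=255; m&=k
    P=cloud(c,d); Q=P[(m>0)&np.isfinite(P[...,0])]
    s=None
    for _ in range(5):
        mu=Q.mean(0); n=np.linalg.svd(Q-mu,full_matrices=False)[2][2]; e=(Q-mu)@n; Q=Q[abs(e)<max(2*np.std(e),.5)] if _<4 else Q
    if n[2]<0:n=-n
    cs,hi=cv2.findContours(m,cv2.RETR_CCOMP,cv2.CHAIN_APPROX_NONE)
    big=max(range(len(cs)),key=lambda i:cv2.contourArea(cs[i])*(hi[0][i][3]<0))
    R=np.array(c['R']);t=np.array(c['t']).ravel();o=-R.T@t
    H=[]
    j=hi[0][big][2]
    while j>=0:
        if cv2.contourArea(cs[j])>60:
            (x,y),ax,an=cv2.fitEllipse(cs[j]); sl=slopes(c,[(x,y)]); dd=np.r_[sl[0],1]@R
            H.append((o+dd*((mu-o)@n)/(dd@n),ax,(x,y)))
        j=hi[0][j][0]
    return mu,n,H
def totool(X,s): return (np.asarray(X)-s['eef_pos'])@Ro.from_euler('xyz',s['tcp_rot']).as_matrix()
E
python3 - <<'E'
from h import *
s=r.sense()
mu,n,H=heldholes('w9',(196,0,362,225)); print(mu,n,H)
for h in H: print(h[0].round(1), totool(h[0],s).round(1))
print('n tool',n@Ro.from_euler('xyz',s['tcp_rot']).as_matrix())
E
```

```text
[595.96729796  90.40906927 233.04568119] [-1.69217252e-03 -2.30669039e-04  9.99998542e-01] [(array([571.39225272,  71.02070913, 232.99962361]), (27.4258975982666, 31.9777774810791), (319.4932556152344, 165.6483154296875)), (array([570.90052262, 109.10545767, 233.0075765 ]), (27.478322982788086, 32.238258361816406), (236.04061889648438, 165.57852172851562))]
[571.4  71.  233. ] [ 51.2  18.7 -10.3]
[570.9 109.1 233. ] [ 51.1 -19.4 -10.3]
n tool [ 3.25375654e-04 -8.41371174e-05 -9.99999944e-01]
```

Call:
jog_arm:
  moves:
    - {"grip": 1,"translation": [0,0,0],"twist": [-0.122,0,0]}
    - {"grip": 1,"translation": [0,0,0],"twist": [-0.122,0,0]}
    - {"grip": 1,"translation": [0,0,0],"twist": [-0.122,0,0]}
    - {"grip": 1,"translation": [0,0,0],"twist": [-0.122,0,0]}
    - {"grip": 1,"translation": [0,0,0],"twist": [-0.122,0,0]}
    - {"grip": 1,"translation": [0,0,0],"twist": [0,0,0]}
    - {"grip": 1,"translation": [0,0,0],"twist": [0,0,0]}

```text
clock: 17.03
eef_pos: [518.7, 90.1, 218.9]
tcp_rot: [2.532, 0.005, 0.013]
contact_force: [0.2, -0.4, -1.5]
opening: 0.392
```

```bash
cat >> h.py <<'E'
def go(T,n=None):
    s=r.sense(); d=totool(np.array(T,float),s)
    k=n or int(np.ceil(np.linalg.norm(d)/38)); print('at',s['eef_pos'].round(1),'rot',s['tcp_rot'].round(4),'F',s['contact_force'].round(1),'open',round(s['opening'],3)); print('tool delta',d.round(1),'rows',k,'per row',(d/k).round(1))
E
python3 - <<'E'
from h import *
s=log()
R=Ro.from_euler('xyz',s['tcp_rot']); T=np.array([547.5,-230.5,89])+R.apply([-50,20,-1.7]); print(T)
go([T[0],T[1],225])
E
```

```text
[ 497.75945192 -246.55330575  102.07896214]
at [518.7  90.1 218.9] rot [2.5316 0.0046 0.0127] F [ 0.2 -0.4 -1.5] open 0.392
tool delta [-25.2 279.2 187.8] rows 9 per row [-2.8 31.  20.9]
```

Call:
jog_arm:
  moves:
    - {"grip": 1,"translation": [-0.0028,0.031,0.0209],"twist": [0,0,0]}
    - {"grip": 1,"translation": [-0.0028,0.031,0.0209],"twist": [0,0,0]}
    - {"grip": 1,"translation": [-0.0028,0.031,0.0209],"twist": [0,0,0]}
    - {"grip": 1,"translation": [-0.0028,0.031,0.0209],"twist": [0,0,0]}
    - {"grip": 1,"translation": [-0.0028,0.031,0.0209],"twist": [0,0,0]}
    - {"grip": 1,"translation": [-0.0028,0.031,0.0209],"twist": [0,0,0]}
    - {"grip": 1,"translation": [-0.0028,0.031,0.0209],"twist": [0,0,0]}
    - {"grip": 1,"translation": [-0.0028,0.031,0.0209],"twist": [0,0,0]}
    - {"grip": 1,"translation": [0,0,0],"twist": [0,0,0]}

```text
clock: 17.78
eef_pos: [498.1, -216.0, 227.1]
tcp_rot: [2.532, -0.001, 0.004]
contact_force: [-1.3, 0.9, -0.7]
opening: 0.394
```

```bash
python3 - <<'E'
from h import *
s=log()
print(s['qpos'])
go([497.7,-246.5,225]); grab('wrist','w10'); grab('top','t10')
E
```

```text
[-0.04305153  0.23517207  1.9651001  -0.723958    1.04133473  1.93298527]
at [ 498.1 -216.   227.1] rot [ 2.5322e+00 -6.0000e-04  4.3000e-03] F [-1.3  0.9 -0.7] open 0.394
tool delta [-0.5 23.7 19.2] rows 1 per row [-0.5 23.7 19.2]
```

View pics/w10.png

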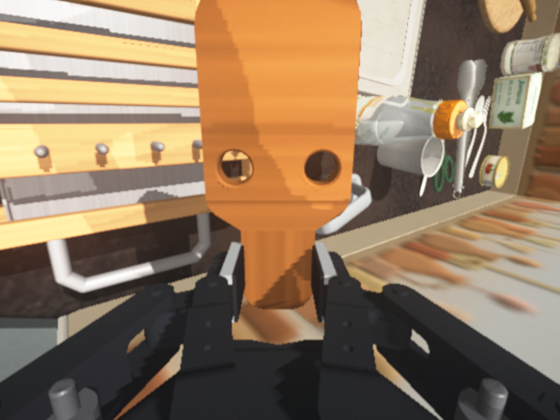

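View pics/t10.png

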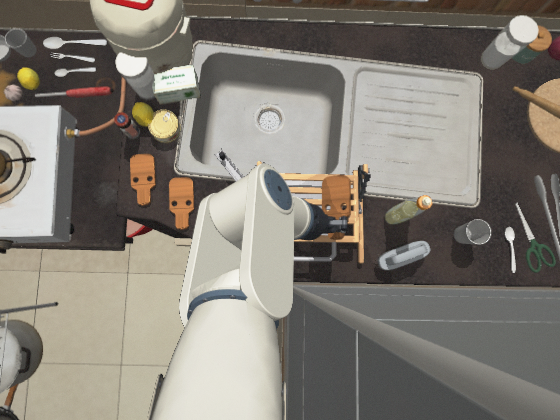

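```bash
python3 - <<'E'
from h import *
go([497.7,-246.5,135])
E
```

```text
at [ 499.1 -212.2  226.7] rot [ 2.5338e+00 -1.3000e-03  5.4000e-03] F [ 0.3 -0.6 -1.8] open 0.395
tool delta [ -1.7 -24.2  94.8] rows 3 per row [-0.6 -8.1 31.6]
```

Call:
jog_arm:
  moves:
    - {"grip": 1,"translation": [-0.0006,-0.0081,0.0316],"twist": [0,0,0]}
    - {"grip": 1,"translation": [-0.0006,-0.0081,0.0316],"twist": [0,0,0]}
    - {"grip": 1,"translation": [-0.0006,-0.0081,0.0316],"twist": [0,0,0]}
    - {"grip": 1,"translation": [0,0,0],"twist": [0,0,0]}
    - {"grip": 1,"translation": [0,0,0],"twist": [0,0,0]}

```text
clock: 18.3
eef_pos: [498.1, -244.1, 134.0]
tcp_rot: [2.533, 0.003, 0.01]
contact_force: [-0.1, 0.3, -1.2]
opening: 0.391
```

```bash
python3 - <<'E'
from h import *
s=log()
print(s['qpos'],s['joint_efforts'])
go([497.7,-246.5,102]); grab('wrist','w11'); grab('side','s11')
mu,n,H=heldholes('w11',(196,0,362,225))
for h in H: print(h[0].round(1), totool(h[0],s).round(1),h[2])
p,d,c=load('w11'); print('pin tips px',proj(c,[[547.5,-230.5,97],[547.5,-270.5,97],[547,-194,97],[547,-154,97]]).round(0))
E
python3 big.py s11 180 60 180 200 3 s11z
```

```text
[-0.09944791  0.38159451  2.02563245 -0.8443865   0.86443328  2.06850476] [ -0.80502335 -49.44092631 -22.16771543  -2.4796962    1.37065887
   0.31244793]
at [ 498.1 -244.1  134. ] rot [2.5329 0.0031 0.01  ] F [-0.1  0.3 -1.2] open 0.391
tool delta [ -0.4 -16.3  27.6] rows 1 per row [ -0.4 -16.3  27.6]
[ 548.  -254.1  151.3] [49.7 18.7 -8.3] (319.1168212890625, 165.80477905273438)
pin tips px [[221. 158.]
 [280. 154.]
 [152. 163.]
 [ 50. 170.]]
```

View pics/w11.png

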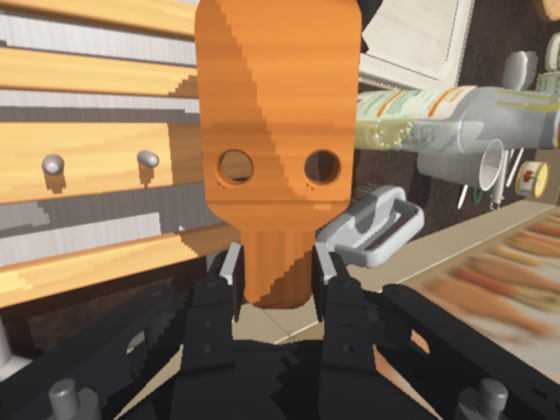

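View pics/s11z.png

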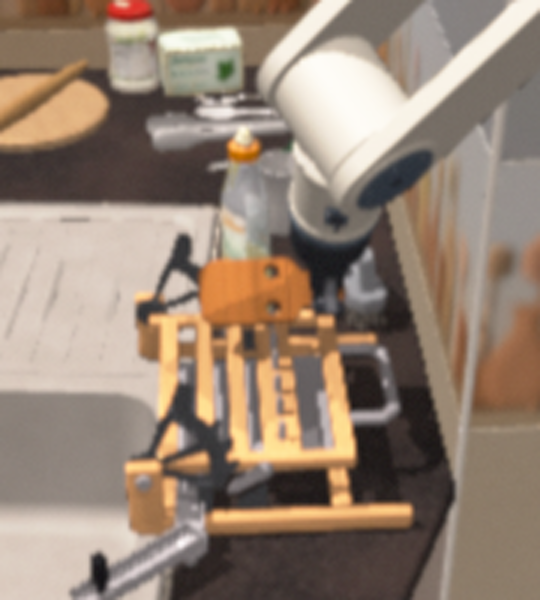

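```bash
python3 big.py w11 20 130 160 70 5 w11z
```

```text
(no output)
```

View pics/w11z.png

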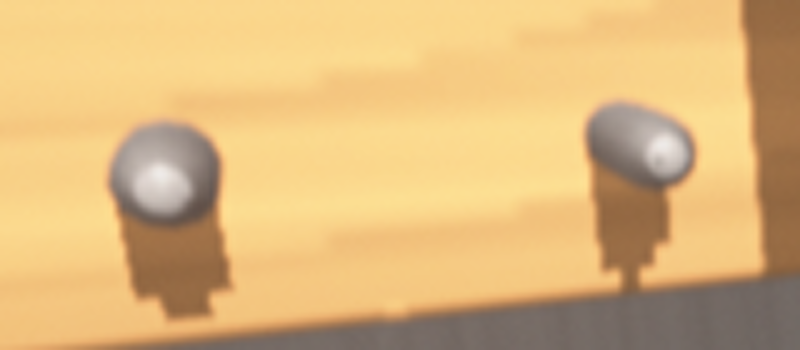

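```bash
python3 - <<'E'
from h import *
p,d,c=load('w11')
print(rayplane(c,[(52.6,166),(152.6,160.6)],95.5))
# hole left px
hsv=cv2.cvtColor(p,cv2.COLOR_RGB2HSV)
E
python3 big.py w11 190 130 180 70 4 w11y
```

```text
[[ 548.39107744 -155.12116497   95.5       ]
 [ 548.12349603 -194.76744486   95.5       ]]
```

View pics/w11y.png

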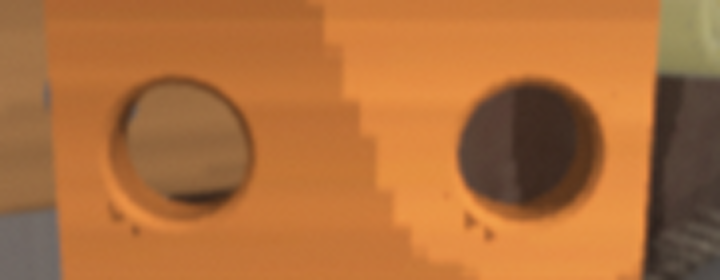

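```bash
python3 - <<'E'
from h import *
p,d,c=load('w11'); s=r.sense()
Rt=Ro.from_euler('xyz',s['tcp_rot']).as_matrix()
R=np.array(c['R']);t=c['t'].ravel();o=totool(-R.T@t,s); print('cam in tool',o)
for zt in(-8.3,-9.3,-10.3):
    for uv in[(234.6,167.1),(322.6,167.1)]:
        dd=(np.r_[slopes(c,[uv])[0],1]@R)@Rt; print(zt,(o+dd*(zt-o[2])/dd[2]).round(1))
P=cloud(c,d)
for uv in [(278,120),(278,60),(278,170),(215,120),(345,120),(278,250)]: print(uv,totool(P[uv[1],uv[0]],s).round(1))
E
```

```text
cam in tool [  67.91535635   -1.45251277 -139.93740098]
-8.3 [ 47.4 -20.9  -8.3]
-8.3 [47.5 18.6 -8.3]
-9.3 [ 47.6 -20.7  -9.3]
-9.3 [47.6 18.5 -9.3]
-10.3 [ 47.7 -20.6 -10.3]
-10.3 [ 47.8  18.3 -10.3]
(278, 120) [67.7 -1.4 -6.8]
(278, 60) [91.8 -1.5 -5.1]
(278, 170) [45.7 -1.4 -5.4]
(215, 120) [ 67.7 -28.9  -6.2]
(345, 120) [67.8 28.1 -4.8]
(278, 250) [ 6.1 -1.3 -6.6]
```

```bash
python3 - <<'E'
from h import *
go([500,-247.5,112])
E
```

```text
at [ 500.2 -243.9  136.3] rot [ 2.5318e+00 -1.6000e-03  1.1100e-02] F [ 0.4 -0.2 -1.6] open 0.388
tool delta [ -0.3 -11.   22. ] rows 1 per row [ -0.3 -11.   22. ]
```

Call:
jog_arm:
  moves:
    - {"grip": 1,"translation": [0,-0.0055,0.011],"twist": [0,0,0]}
    - {"grip": 1,"translation": [0,-0.0055,0.011],"twist": [0,0,0]}
    - {"grip": 1,"translation": [0,0,0],"twist": [0,0,0]}
    - {"grip": 1,"translation": [0,0,0],"twist": [0,0,0]}
    - {"grip": 1,"translation": [0,0,0],"twist": [0,0,0]}

```text
clock: 18.82
eef_pos: [500.0, -247.8, 111.4]
tcp_rot: [2.531, -0.001, 0.011]
contact_force: [-0.4, -0.3, -0.7]
opening: 0.393
```

```bash
python3 - <<'E'
from h import *
s=log()
go([500,-247.5,102]); grab('wrist','w12'); grab('side','s12');go([500,-247.5,102])
p,d,c=load('w12'); print('pin tips px',proj(c,[[548,-230.5,97],[548,-230.5,75],[548,-194,97],[548,-154,97]]).round(0))
E
python3 big.py w12 190 130 180 70 4 w12y;python3 big.py s12 180 60 180 200 3 s12z
```

```text
at [ 500.  -247.8  111.4] rot [ 2.5314e+00 -1.0000e-03  1.1200e-02] F [-0.4 -0.3 -0.7] open 0.393
tool delta [ 0.  -5.7  7.5] rows 1 per row [ 0.  -5.7  7.5]
at [ 500.  -247.9  111.4] rot [ 2.5314e+00 -1.3000e-03  1.1100e-02] F [ 0.8 -0.4 -1.8] open 0.392
tool delta [-0.  -5.7  7.5] rows 1 per row [-0.  -5.7  7.5]
pin tips px [[233. 166.]
 [215. 161.]
 [155. 172.]
 [ 34. 182.]]
```

View pics/w12y.png

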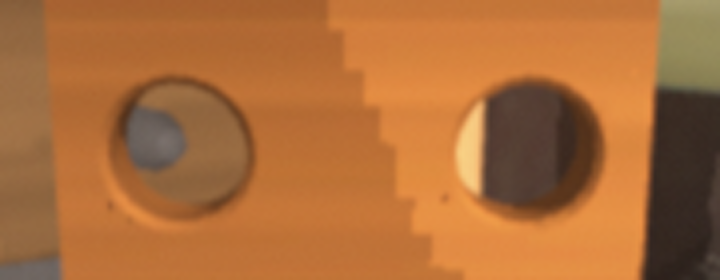

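View pics/s12z.png

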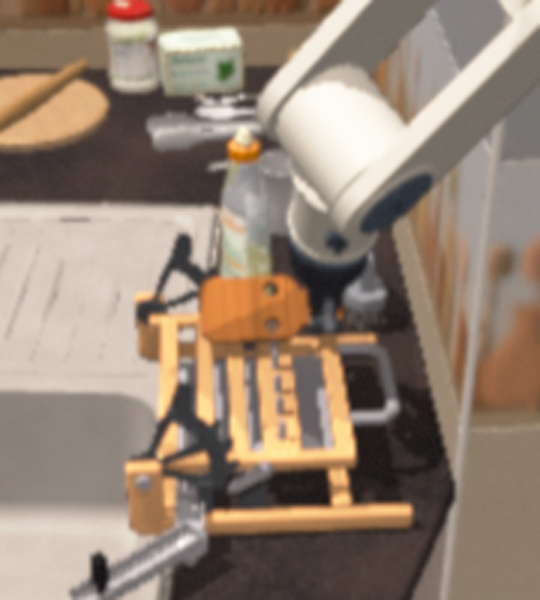

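Call:
jog_arm:
  moves:
    - {"grip": 1,"translation": [0,-0.0017,0.0025],"twist": [0,0,0]}
    - {"grip": 1,"translation": [0,-0.0017,0.0025],"twist": [0,0,0]}
    - {"grip": 1,"translation": [0,-0.0017,0.0025],"twist": [0,0,0]}
    - {"grip": 1,"translation": [0,0,0],"twist": [0,0,0]}
    - {"grip": 1,"translation": [0,0,0],"twist": [0,0,0]}

```text
clock: 19.33
eef_pos: [499.2, -248.2, 101.3]
tcp_rot: [2.532, 0.001, 0.011]
contact_force: [-0.1, 0.1, -1.2]
opening: 0.39
```

```bash
python3 - <<'E'
from h import *
s=log()
go([500,-247.5,102]); grab('wrist','w13')
E
python3 big.py w13 190 130 180 70 4 w13y
```

```text
at [ 499.2 -248.2  101.3] rot [2.5316e+00 7.0000e-04 1.0700e-02] F [-0.1  0.1 -1.2] open 0.39
tool delta [ 0.8 -0.1 -1. ] rows 1 per row [ 0.8 -0.1 -1. ]
```

View pics/w13y.png

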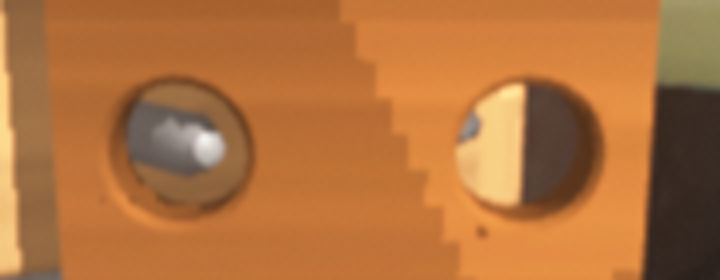

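Call:
jog_arm:
  moves:
    - {"grip": 1,"translation": [0.0005,-0.0014,0.002],"twist": [0,0,0]}
    - {"grip": 1,"translation": [0,0,0],"twist": [0,0,0]}
    - {"grip": 0,"translation": [0,0,0],"twist": [0,0,0]}
    - {"grip": -0.1,"translation": [0,0,0],"twist": [0,0,0]}
    - {"grip": -0.2,"translation": [0,0,0],"twist": [0,0,0]}
    - {"grip": -0.2,"translation": [0,0,0],"twist": [0,0,0]}
    - {"grip": -0.2,"translation": [0,0,0],"twist": [0,0,0]}
    - {"grip": -0.2,"translation": [0,0,0],"twist": [0,0,0]}

```text
clock: 20.05
eef_pos: [500.0, -248.1, 99.2]
tcp_rot: [2.532, -0.0, 0.011]
contact_force: [0.1, -0.5, 0.7]
opening: 0.597
```

```bash
python3 - <<'E'
from h import *
s=log()
go([500,-247.5,102]); grab('wrist','w14'); grab('side','s14')
E
python3 big.py s14 180 60 180 200 3 s14z
```

```text
at [ 500.  -248.1   99.2] rot [ 2.5315e+00 -2.0000e-04  1.0900e-02] F [ 0.1 -0.5  0.7] open 0.597
tool delta [ 0.   1.1 -2.6] rows 1 per row [ 0.   1.1 -2.6]
```

View pics/w14.png

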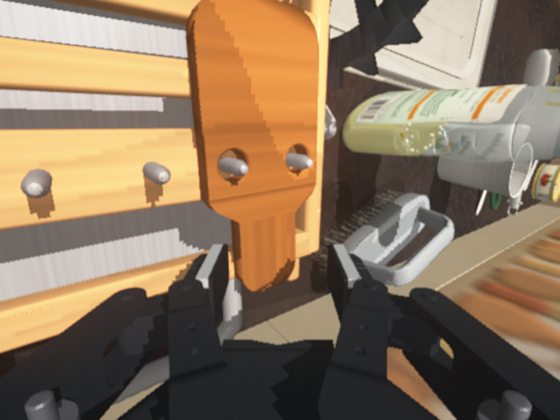

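View pics/s14z.png

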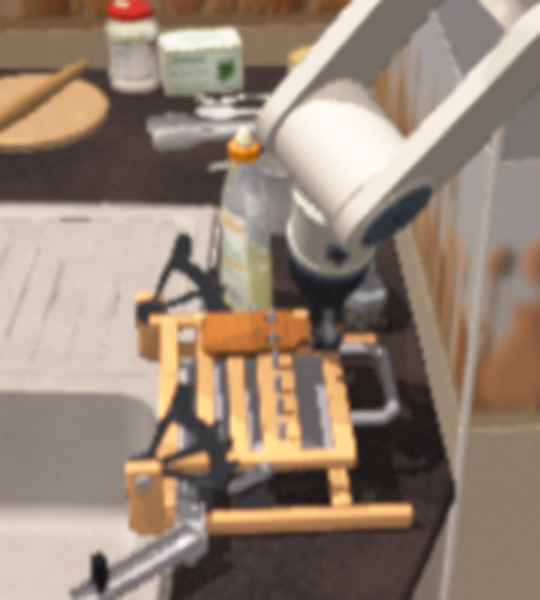

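Call:
jog_arm:
  moves:
    - {"grip": -0.3,"translation": [0,0,-0.03],"twist": [0,0,0]}
    - {"grip": -0.4,"translation": [0,0,-0.035],"twist": [0,0,0]}
    - {"grip": -0.4,"translation": [0,0,-0.035],"twist": [0,0,0]}
    - {"grip": -0.4,"translation": [0,0,-0.035],"twist": [0,0,0]}
    - {"grip": -0.4,"translation": [0,0,0],"twist": [0,0,0]}

```text
clock: 20.57
eef_pos: [501.9, -168.5, 214.7]
tcp_rot: [2.532, -0.007, 0.013]
contact_force: [1.9, -1.4, 0.1]
opening: 0.7
```

Call:
jog_arm:
  moves:
    - {"grip": -0.4,"translation": [0.003,-0.0304,-0.0176],"twist": [0,0,0]}
    - {"grip": -0.4,"translation": [0.003,-0.0304,-0.0176],"twist": [0,0,0]}
    - {"grip": -0.4,"translation": [0.003,-0.0304,-0.0176],"twist": [0,0,0]}
    - {"grip": -0.4,"translation": [0.003,-0.0304,-0.0176],"twist": [0,0,0]}
    - {"grip": -0.4,"translation": [0.003,-0.0304,-0.0176],"twist": [0,0,0]}
    - {"grip": -0.4,"translation": [0.003,-0.0304,-0.0176],"twist": [0,0,0]}
    - {"grip": -0.4,"translation": [0.003,-0.0304,-0.0176],"twist": [0,0,0]}
    - {"grip": -0.4,"translation": [0.003,-0.0304,-0.0176],"twist": [0,0,0]}
    - {"grip": -0.4,"translation": [0.003,-0.0304,-0.0176],"twist": [0,0,0]}
    - {"grip": -0.4,"translation": [0.003,-0.0304,-0.0176],"twist": [0,0,0]}

```text
clock: 21.4
eef_pos: [525.1, 181.0, 179.3]
tcp_rot: [2.531, 0.0, 0.011]
contact_force: [0.7, -0.2, 0.2]
opening: 0.703
```

Call:
jog_arm:
  moves:
    - {"grip": -0.4,"translation": [0,0,0],"twist": [0.122,0,0]}
    - {"grip": -0.4,"translation": [0,0,0],"twist": [0.122,0,0]}
    - {"grip": -0.4,"translation": [0,0,0],"twist": [0.122,0,0]}
    - {"grip": -0.4,"translation": [0,0,0],"twist": [0.122,0,0]}
    - {"grip": -0.4,"translation": [0,0,0],"twist": [0.122,0,0]}
    - {"grip": -0.4,"translation": [0,0,0],"twist": [0,0,-0.062]}
    - {"grip": -0.4,"translation": [0,0,0],"twist": [0,0,0]}
    - {"grip": -0.4,"translation": [0,0,0],"twist": [0,0,0]}

```text
clock: 22.07
eef_pos: [525.3, 178.7, 179.7]
tcp_rot: [3.14, 0.0, 0.07]
contact_force: [-0.4, -0.0, 0.3]
opening: 0.698
```

```bash
python3 - <<'E'
from h import *
s=log()
grab('wrist','w15'); grab('top','t15')
for b in boards('w15',(0,0,420,240),area=1500): print(b)
print()
for b in boards('t15',(125,150,240,240)): print(b)
go([535.4,185.4,7])
E
```

```text
(array([585.48999023, 190.23864746]), np.float64(0.07817299086672169), 150.56895446777344, 69.80110931396484, [(array([583.6, 209.6]), 139.5), (array([586.9, 170.1]), 134.5)], 8643.5)
(array([635.75231934, 301.21578979]), np.float64(0.11642103580395213), 116.76178741455078, 71.80655670166016, [(array([648.4, 321.6]), 125.0), (array([652.9, 282.5]), 144.5)], 7863.5)

(array([612.39416504, 191.23355103]), np.float64(0.060204189422333965), 96.79843139648438, 68.24879455566406, [], 536.5)
at [525.2 179.8 179.5] rot [3.1406e+00 5.0000e-04 7.2000e-02] F [0.5 0.6 0.6] open 0.701
tool delta [ 10.6  -5.  172.5] rows 5 per row [ 2.1 -1.  34.5]
```

View pics/w15.png

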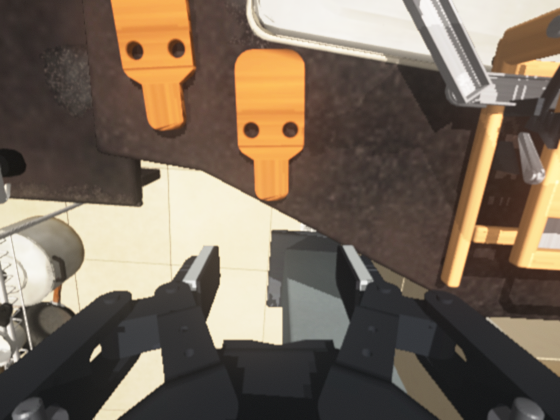

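View pics/t15.png

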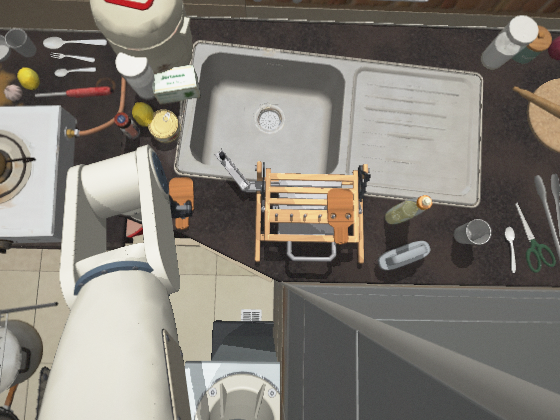

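Call:
jog_arm:
  moves:
    - {"grip": -0.4,"translation": [0.0107,-0.0055,0.035],"twist": [0,0,-0.006]}
    - {"grip": -0.4,"translation": [0,0,0.038],"twist": [0,0,0]}
    - {"grip": -0.4,"translation": [0,0,0.038],"twist": [0,0,0]}
    - {"grip": -0.4,"translation": [0,0,0.036],"twist": [0,0,0]}
    - {"grip": -0.4,"translation": [0,0,0.02],"twist": [0,0,0]}
    - {"grip": -0.4,"translation": [0,0,0.006],"twist": [0,0,0]}
    - {"grip": -0.4,"translation": [0,0,0],"twist": [0,0,0]}
    - {"grip": -0.4,"translation": [0,0,0],"twist": [0,0,0]}

```text
clock: 22.83
eef_pos: [536.0, 186.5, 7.4]
tcp_rot: [3.141, -0.0, 0.079]
contact_force: [0.2, -0.3, 0.7]
opening: 0.699
```

Call:
jog_arm:
  moves:
    - {"grip": -0.4,"translation": [0,0.0005,0.005],"twist": [0,0,0]}
    - {"grip": 0.4,"translation": [0,0,0],"twist": [0,0,0]}
    - {"grip": 0.4,"translation": [0,0,0],"twist": [0,0,0]}
    - {"grip": 1,"translation": [0,0,0],"twist": [0,0,0]}
    - {"grip": 1,"translation": [0,0,0],"twist": [0,0,0]}
    - {"grip": 1,"translation": [0,0,0],"twist": [0,0,0]}
  squeeze: 80

```text
clock: 23.33
eef_pos: [536.5, 185.5, 3.1]
tcp_rot: [-3.141, -0.002, 0.079]
contact_force: [-0.7, -0.6, 5.8]
opening: 0.391
```

Call:
jog_arm:
  moves:
    - {"grip": 1,"translation": [0,0,-0.02],"twist": [0,0,0]}
    - {"grip": 1,"translation": [0,0,-0.04],"twist": [0,0,0]}
    - {"grip": 1,"translation": [0,0,-0.04],"twist": [0,0,0]}
    - {"grip": 1,"translation": [0,0,-0.04],"twist": [0,0,0]}
    - {"grip": 1,"translation": [0,0,-0.04],"twist": [0,0,0]}
    - {"grip": 1,"translation": [0,0,-0.04],"twist": [0,0,0]}
    - {"grip": 1,"translation": [0,0,0],"twist": [0,0,0.066]}
    - {"grip": 1,"translation": [0,0,0],"twist": [0,0,0]}

```text
clock: 24.0
eef_pos: [537.0, 185.6, 225.2]
tcp_rot: [-3.14, -0.006, 0.01]
contact_force: [0.0, -0.3, -1.0]
opening: 0.387
```

```bash
python3 - <<'E'
from h import *
s=log();C=getC()
grab('wrist','w16'); go([0,0,0])
for L,th in [((548,-154.5,89),.36),((548,-154.5,89),.38)]:
    R=Ro.from_euler('z',.012)*Ro.from_euler('x',-th)*Ro.from_euler('x',np.pi)
    T=np.array(L)+R.apply([-49,20,-2]); qq,c=ik(T,R,s['qpos'],C)
    print(th,'TCP',T.round(1),'q',qq.round(3),c,'clear',98*np.cos(qq[0])+372*np.sin(qq[0]))
E
```

```text
at [535.7 185.2 223. ] rot [-3.141e+00 -1.900e-03  1.330e-02] F [-0.6 -0.3 -2.3] open 0.39
tool delta [-538.5  178.2  221.9] rows 17 per row [-31.7  10.5  13.1]
0.36 TCP [ 499.2 -173.1   97.9] q [-0.108  0.377  2.021 -0.526  0.77   1.838] 1.3060606571210352e-26 clear 57.38856462857316
0.38 TCP [ 499.2 -172.9   98.3] q [-0.095  0.38   2.024 -0.555  0.776  1.872] 2.922086814278335e-25 clear 62.349764411317324
```

View pics/w16.png

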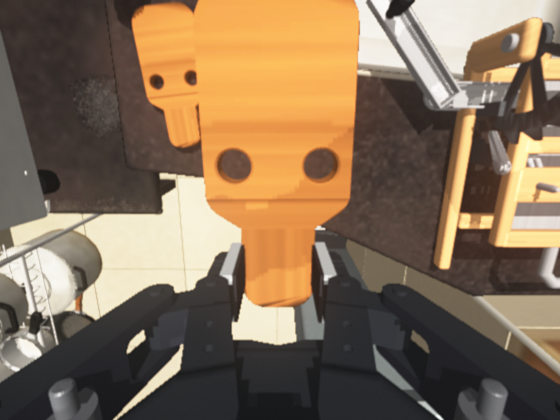

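Call:
jog_arm:
  moves:
    - {"grip": 1,"translation": [0,0,0],"twist": [-0.1,0,0]}
    - {"grip": 1,"translation": [0,0,0],"twist": [-0.1,0,0]}
    - {"grip": 1,"translation": [0,0,0],"twist": [-0.1,0,0]}
    - {"grip": 1,"translation": [0,0,0],"twist": [-0.1,0,0]}
    - {"grip": 1,"translation": [0,0,0],"twist": [0,0,0]}

```text
clock: 24.47
eef_pos: [534.1, 186.6, 218.8]
tcp_rot: [2.735, 0.005, 0.017]
contact_force: [-0.2, 0.9, -1.9]
opening: 0.388
```

Call:
jog_arm:
  moves:
    - {"grip": 1,"translation": [-0.004,0.0327,0.0148],"twist": [0,0,0]}
    - {"grip": 1,"translation": [-0.004,0.0327,0.0148],"twist": [0,0,0]}
    - {"grip": 1,"translation": [-0.004,0.0327,0.0148],"twist": [0,0,0]}
    - {"grip": 1,"translation": [-0.004,0.0327,0.0148],"twist": [0,0,0]}
    - {"grip": 1,"translation": [-0.004,0.0327,0.0148],"twist": [0,0,0]}
    - {"grip": 1,"translation": [-0.004,0.0327,0.0148],"twist": [0,0,0]}
    - {"grip": 1,"translation": [-0.004,0.0327,0.0148],"twist": [0,0,0]}
    - {"grip": 1,"translation": [-0.004,0.0327,0.0148],"twist": [0,0,0]}
    - {"grip": 1,"translation": [-0.004,0.0327,0.0148],"twist": [0,0,0]}
    - {"grip": 1,"translation": [-0.004,0.0327,0.0148],"twist": [0,0,0]}

```text
clock: 25.3
eef_pos: [498.4, -175.8, 211.6]
tcp_rot: [2.744, 0.002, 0.014]
contact_force: [0.1, -0.4, -1.1]
opening: 0.39
```

Call:
jog_arm:
  moves:
    - {"grip": 1,"translation": [0,0,0],"twist": [0,0,0]}
    - {"grip": 1,"translation": [0,0,0],"twist": [0,0,0]}

```text
clock: 25.47
eef_pos: [498.2, -175.8, 211.7]
tcp_rot: [2.744, 0.002, 0.01]
contact_force: [0.4, 0.5, -1.6]
opening: 0.389
```

```bash
python3 - <<'E'
from h import *
s=log()
go([500,-173.7,112]);print(s['qpos'])
E
```

```text
at [ 498.2 -175.8  211.7] rot [2.7435e+00 2.1000e-03 1.0000e-02] F [ 0.4  0.5 -1.6] open 0.389
tool delta [  2.  -40.6  91.1] rows 3 per row [  0.7 -13.5  30.4]
[-0.08919011  0.21223113  1.94369556 -0.47614114  1.00096034  1.73460354]
```

Call:
jog_arm:
  moves:
    - {"grip": 1,"translation": [0.0007,-0.0135,0.0304],"twist": [0,0,0]}
    - {"grip": 1,"translation": [0.0007,-0.0135,0.0304],"twist": [0,0,0]}
    - {"grip": 1,"translation": [0.0006,-0.0135,0.0304],"twist": [0,0,0]}
    - {"grip": 1,"translation": [0,0,0],"twist": [0,0,0]}
    - {"grip": 1,"translation": [0,0,0],"twist": [0,0,0]}
    - {"grip": 1,"translation": [0,0,0],"twist": [0,0,0]}

```text
clock: 25.97
eef_pos: [502.8, -171.8, 114.1]
tcp_rot: [2.742, -0.0, 0.014]
contact_force: [0.6, 0.1, -1.0]
opening: 0.389
```

```bash
python3 - <<'E'
from h import *
s=log()
grab('wrist','w17'); go([500,-173.7,97])
E
python3 big.py w17 190 130 180 70 4 w17y
```

```text
at [ 503.4 -171.9  114.8] rot [ 2.7415e+00 -2.0000e-03  1.3800e-02] F [ 0.8 -0.1 -1.4] open 0.392
tool delta [-3.4 -5.4 17. ] rows 1 per row [-3.4 -5.4 17. ]
```

View pics/w17y.png

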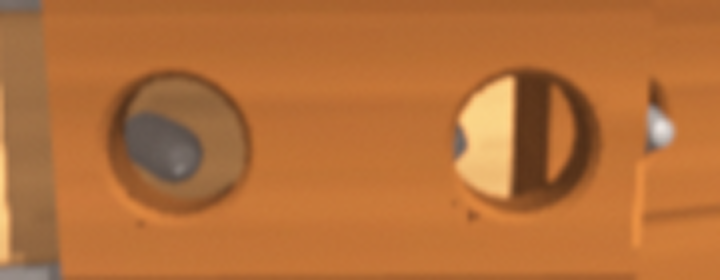

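View pics/w17.png

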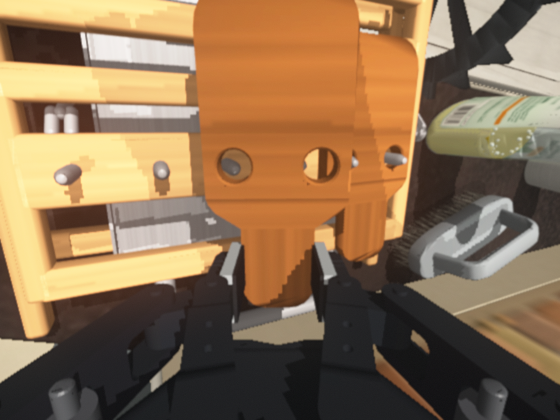

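```bash
python3 - <<'E'
from h import *
go([500.3,-174.5,106]);go([500.3,-174.5,95])
E
```

```text
at [ 503.4 -171.9  114.8] rot [ 2.7415e+00 -2.0000e-03  1.3800e-02] F [ 0.8 -0.1 -1.4] open 0.392
tool delta [-3.1 -1.1  9.1] rows 1 per row [-3.1 -1.1  9.1]
at [ 503.4 -171.9  114.8] rot [ 2.7415e+00 -2.0000e-03  1.3800e-02] F [ 0.8 -0.1 -1.4] open 0.392
tool delta [-3.1 -5.4 19.2] rows 1 per row [-3.1 -5.4 19.2]
```

Call:
jog_arm:
  moves:
    - {"grip": 1,"translation": [-0.0031,0.002,0.001],"twist": [0,0,0]}
    - {"grip": 1,"translation": [0,-0.003,0.008],"twist": [0,0,0]}
    - {"grip": 1,"translation": [0,0,0],"twist": [0,0,0]}
    - {"grip": 1,"translation": [0,0,0],"twist": [0,0,0]}
    - {"grip": 1,"translation": [0,0,0],"twist": [0,0,0]}

```text
clock: 26.43
eef_pos: [499.2, -174.9, 104.7]
tcp_rot: [2.742, -0.0, 0.013]
contact_force: [-0.6, -0.6, -1.4]
opening: 0.389
```

```bash
python3 - <<'E'
from h import *
s=log()
grab('wrist','w18'); go([500.3,-174.5,95])
E
python3 big.py w18 190 130 180 70 4 w18y
```

```text
at [ 499.3 -174.9  104.7] rot [ 2.7416e+00 -3.0000e-04  1.2800e-02] F [-0.1  0.3 -0.4] open 0.389
tool delta [ 1.  -4.1  8.8] rows 1 per row [ 1.  -4.1  8.8]
```

View pics/w18y.png

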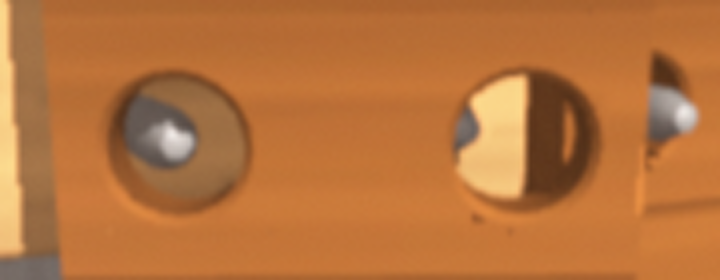

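Call:
jog_arm:
  moves:
    - {"grip": 1,"translation": [0,-0.002,0.0045],"twist": [0,0,0]}
    - {"grip": 1,"translation": [0,-0.002,0.0045],"twist": [0,0,0]}
    - {"grip": 1,"translation": [0,0,0],"twist": [0,0,0]}
    - {"grip": 1,"translation": [0,0,0],"twist": [0,0,0]}

```text
clock: 26.82
eef_pos: [498.7, -174.7, 94.0]
tcp_rot: [2.742, 0.001, 0.013]
contact_force: [0.2, 0.0, -1.6]
opening: 0.393
```

Call:
jog_arm:
  moves:
    - {"grip": 0,"translation": [0,0,0],"twist": [0,0,0]}
    - {"grip": -0.1,"translation": [0,0,0],"twist": [0,0,0]}
    - {"grip": -0.1,"translation": [0,0,0],"twist": [0,0,0]}
    - {"grip": -0.1,"translation": [0,0,0],"twist": [0,0,0]}
    - {"grip": -0.1,"translation": [0,0,0],"twist": [0,0,0]}

```text
clock: 27.23
eef_pos: [499.3, -174.7, 94.8]
tcp_rot: [2.741, -0.0, 0.013]
contact_force: [0.2, 0.7, 0.2]
opening: 0.549
```

```bash
python3 - <<'E'
from h import *
s=log()
grab('wrist','w19')
E
```

```text
(no output)
```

View pics/w19.png

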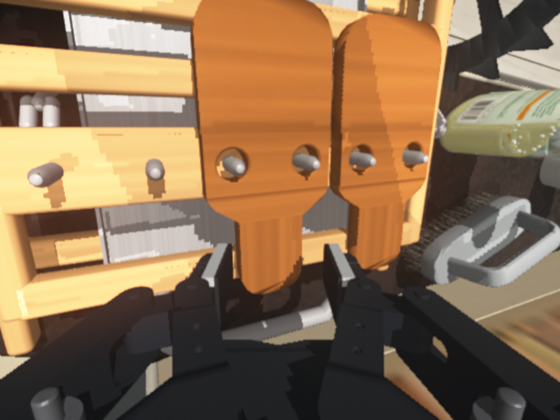

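Call:
jog_arm:
  moves:
    - {"grip": -0.2,"translation": [0,0,-0.03],"twist": [0,0,0]}
    - {"grip": -0.4,"translation": [0,0,-0.035],"twist": [0,0,0]}
    - {"grip": -0.4,"translation": [0,0,-0.035],"twist": [0,0,0]}
    - {"grip": -0.4,"translation": [0,0,-0.03],"twist": [0,0,0]}
    - {"grip": -0.4,"translation": [0.0085,-0.033,-0.0109],"twist": [0,0,0]}
    - {"grip": -0.4,"translation": [0.0085,-0.033,-0.0109],"twist": [0,0,0]}
    - {"grip": -0.4,"translation": [0.0085,-0.033,-0.0109],"twist": [0,0,0]}
    - {"grip": -0.4,"translation": [0.0085,-0.033,-0.0109],"twist": [0,0,0]}
    - {"grip": -0.4,"translation": [0.0085,-0.033,-0.0109],"twist": [0,0,0]}
    - {"grip": -0.4,"translation": [0.0085,-0.033,-0.0109],"twist": [0,0,0]}

```text
clock: 28.12
eef_pos: [546.9, 86.2, 197.5]
tcp_rot: [2.742, -0.0, 0.013]
contact_force: [0.5, -0.6, -0.3]
opening: 0.7
```

Call:
jog_arm:
  moves:
    - {"grip": -0.4,"translation": [0.0085,-0.033,-0.0109],"twist": [0,0,0]}
    - {"grip": -0.4,"translation": [0.0085,-0.033,-0.0109],"twist": [0,0,0]}
    - {"grip": -0.4,"translation": [0.0085,-0.033,-0.0109],"twist": [0,0,0]}
    - {"grip": -0.4,"translation": [0.0085,-0.033,-0.0109],"twist": [0,0,0]}
    - {"grip": -0.4,"translation": [0.0085,-0.033,-0.0109],"twist": [0,0,0]}
    - {"grip": -0.4,"translation": [0.0085,-0.033,-0.0109],"twist": [0,0,0]}

```text
clock: 28.62
eef_pos: [595.2, 294.6, 180.3]
tcp_rot: [2.741, 0.0, 0.013]
contact_force: [1.1, -1.0, 0.4]
opening: 0.698
```

Call:
jog_arm:
  moves:
    - {"grip": -0.4,"translation": [0,0,0],"twist": [0.1,0,0]}
    - {"grip": -0.4,"translation": [0,0,0],"twist": [0.1,0,0]}
    - {"grip": -0.4,"translation": [0,0,0],"twist": [0.1,0,0]}
    - {"grip": -0.4,"translation": [0,0,0],"twist": [0.1,0,0]}
    - {"grip": -0.4,"translation": [0,0,0],"twist": [0,0,-0.102]}
    - {"grip": -0.4,"translation": [0,0,0],"twist": [0,0,0]}
    - {"grip": -0.4,"translation": [0,0,0],"twist": [0,0,0]}

```text
clock: 29.2
eef_pos: [595.2, 292.5, 180.7]
tcp_rot: [3.141, 0.0, 0.112]
contact_force: [0.8, -0.2, 0.8]
opening: 0.699
```

```bash
python3 - <<'E'
from h import *
s=log()
grab('wrist','w20'); grab('top','t20')
for b in boards('w20',(0,0,420,240),area=1500): print(b)
go([601.3,296.6,7])
E
```

```text
(array([652.19494629, 304.43109131]), np.float64(0.11186995149473744), 149.8199462890625, 70.13196563720703, [(array([653.9, 284.4]), 129.0), (array([649.6, 323.9]), 142.0)], 8565.0)
at [595.1 293.3 180.5] rot [3.141e+00 2.000e-04 1.129e-01] F [ 0.3 -0.9 -0.4] open 0.702
tool delta [  6.6  -2.7 173.5] rows 5 per row [ 1.3 -0.5 34.7]
```

View pics/w20.png

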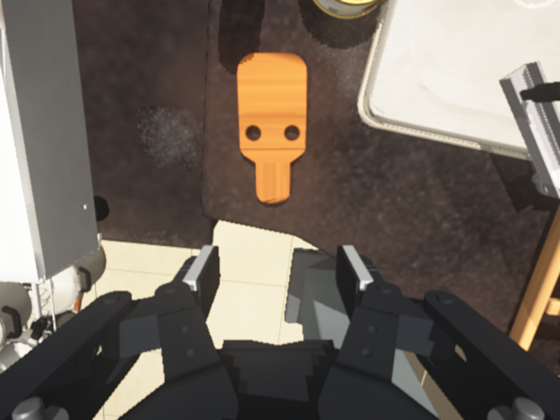

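View pics/t20.png

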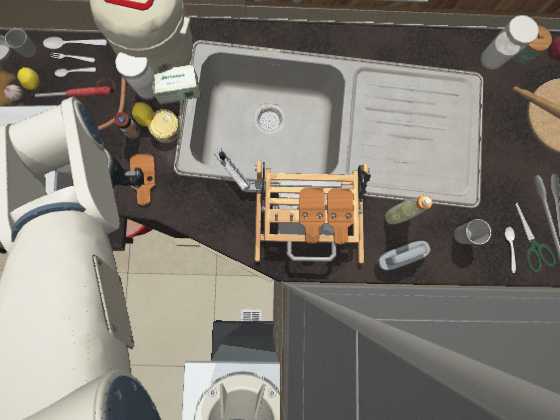

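Call:
jog_arm:
  moves:
    - {"grip": -0.4,"translation": [0.0076,-0.0044,0.035],"twist": [0,0,0]}
    - {"grip": -0.4,"translation": [0,0,0.038],"twist": [0,0,0]}
    - {"grip": -0.4,"translation": [0,0,0.038],"twist": [0,0,0]}
    - {"grip": -0.4,"translation": [0,0,0.036],"twist": [0,0,0]}
    - {"grip": -0.4,"translation": [0,0,0.02],"twist": [0,0,0]}
    - {"grip": -0.4,"translation": [0,0,0.006],"twist": [0,0,0]}
    - {"grip": -0.4,"translation": [0,0,0],"twist": [0,0,0]}
    - {"grip": -0.4,"translation": [0,0,0],"twist": [0,0,0]}

```text
clock: 29.97
eef_pos: [602.7, 298.9, 8.4]
tcp_rot: [-3.141, -0.001, 0.115]
contact_force: [0.6, 0.4, 0.2]
opening: 0.701
```

Call:
jog_arm:
  moves:
    - {"grip": -0.4,"translation": [0,0.0003,0.006],"twist": [0,0,0]}
    - {"grip": 0.4,"translation": [0,0,0],"twist": [0,0,0]}
    - {"grip": 0.4,"translation": [0,0,0],"twist": [0,0,0]}
    - {"grip": 1,"translation": [0,0,0],"twist": [0,0,0]}
    - {"grip": 1,"translation": [0,0,0],"twist": [0,0,0]}
    - {"grip": 1,"translation": [0,0,0],"twist": [0,0,0]}
  squeeze: 80

```text
clock: 30.47
eef_pos: [603.1, 298.2, 2.9]
tcp_rot: [-3.141, -0.002, 0.115]
contact_force: [-0.6, 1.1, 6.3]
opening: 0.394
```

Call:
jog_arm:
  moves:
    - {"grip": 1,"translation": [0,0,-0.02],"twist": [0,0,0]}
    - {"grip": 1,"translation": [0,0,-0.04],"twist": [0,0,0]}
    - {"grip": 1,"translation": [0,0,-0.04],"twist": [0,0,0]}
    - {"grip": 1,"translation": [0,0,-0.04],"twist": [0,0,0]}
    - {"grip": 1,"translation": [0,0,-0.04],"twist": [0,0,0]}
    - {"grip": 1,"translation": [0,0,-0.04],"twist": [0,0,0]}
    - {"grip": 1,"translation": [0,0,0],"twist": [0,0,0.1]}
    - {"grip": 1,"translation": [0,0,0],"twist": [0,0,0]}

```text
clock: 31.13
eef_pos: [603.5, 298.3, 225.0]
tcp_rot: [-3.139, -0.005, 0.01]
contact_force: [0.0, -0.2, -2.1]
opening: 0.396
```

```bash
python3 - <<'E'
from h import *
s=log();C=getC()
grab('wrist','w21'); go([0,0,0])
for L,th in [((547.5,-78,89),.2),((547.5,-78,89),.24)]:
    R=Ro.from_euler('z',.012)*Ro.from_euler('x',-th)*Ro.from_euler('x',np.pi)
    T=np.array(L)+R.apply([-49,20,-2]); qq,c=ik(T,R,s['qpos'],C)
    print(th,'TCP',T.round(1),'q',qq.round(3),c,'clear',98*np.cos(qq[0])+372*np.sin(qq[0]))
E
```

```text
at [602.2 297.8 222.5] rot [-3.1411e+00 -1.2000e-03  1.5600e-02] F [-0.5 -0.5 -2.5] open 0.39
tool delta [-607.1  288.4  221.6] rows 19 per row [-32.   15.2  11.7]
0.2 TCP [498.7 -97.8  94.9] q [-0.063  0.355  2.018 -0.287  0.775  1.703] 1.4691827570667992e-30 clear 74.5329690763075
0.24 TCP [498.7 -97.5  95.7] q [-0.035  0.357  2.021 -0.344  0.782  1.771] 3.7032986786319916e-30 clear 84.80549105942823
```

View pics/w21.png

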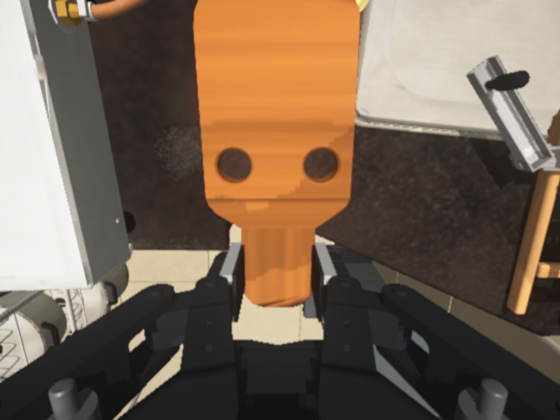

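Call:
jog_arm:
  moves:
    - {"grip": 1,"translation": [0,0,0],"twist": [-0.1,0,0]}
    - {"grip": 1,"translation": [0,0,0],"twist": [-0.1,0,0]}
    - {"grip": 1,"translation": [-0.0099,0.0351,0.0079],"twist": [0,0,0]}
    - {"grip": 1,"translation": [-0.0099,0.0351,0.0079],"twist": [0,0,0]}
    - {"grip": 1,"translation": [-0.0099,0.0351,0.0079],"twist": [0,0,0]}
    - {"grip": 1,"translation": [-0.0099,0.0351,0.0079],"twist": [0,0,0]}
    - {"grip": 1,"translation": [-0.0099,0.0351,0.0079],"twist": [0,0,0]}
    - {"grip": 1,"translation": [-0.0099,0.0351,0.0079],"twist": [0,0,0]}
    - {"grip": 1,"translation": [-0.0099,0.0351,0.0079],"twist": [0,0,0]}

```text
clock: 31.93
eef_pos: [534.4, 43.2, 214.1]
tcp_rot: [2.941, 0.005, 0.018]
contact_force: [1.5, 0.4, -0.9]
opening: 0.394
```

Call:
jog_arm:
  moves:
    - {"grip": 1,"translation": [-0.0099,0.0351,0.0079],"twist": [0,0,0]}
    - {"grip": 1,"translation": [-0.0099,0.0351,0.0079],"twist": [0,0,0]}
    - {"grip": 1,"translation": [-0.0099,0.0351,0.0079],"twist": [0,0,0]}
    - {"grip": 1,"translation": [-0.0099,0.0351,0.0079],"twist": [0,0,0]}
    - {"grip": 1,"translation": [0,0,0],"twist": [0,0,0]}
    - {"grip": 1,"translation": [0,0,0],"twist": [0,0,0]}
    - {"grip": 1,"translation": [0,0,0],"twist": [0,0,0]}

```text
clock: 32.52
eef_pos: [498.3, -99.3, 211.9]
tcp_rot: [2.942, 0.003, 0.015]
contact_force: [0.2, 0.5, -1.2]
opening: 0.391
```

```bash
python3 - <<'E'
from h import *
s=log(); go([499.5,-98.8,112]); grab('wrist','w22')
E
```

```text
at [498.3 -99.3 211.9] rot [2.9423e+00 2.6000e-03 1.5400e-02] F [ 0.2  0.5 -1.2] open 0.391
tool delta [  1.4 -20.3  97.8] rows 3 per row [ 0.5 -6.8 32.6]
```

View pics/w22.png

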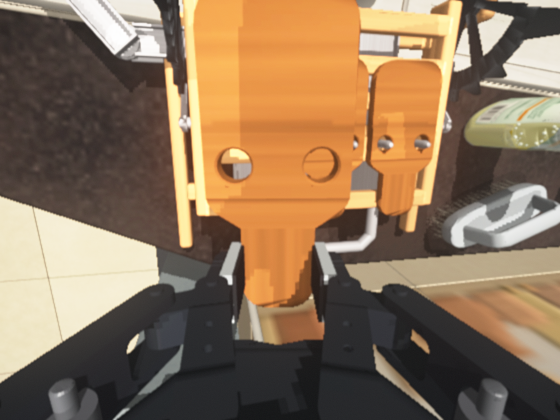

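Call:
jog_arm:
  moves:
    - {"grip": 1,"translation": [0.0005,-0.0068,0.0326],"twist": [0,0,0]}
    - {"grip": 1,"translation": [0.0005,-0.0068,0.0326],"twist": [0,0,0]}
    - {"grip": 1,"translation": [0.0004,-0.0068,0.0326],"twist": [0,0,0]}
    - {"grip": 1,"translation": [0,0,0],"twist": [0,0,0]}
    - {"grip": 1,"translation": [0,0,0],"twist": [0,0,0]}
    - {"grip": 1,"translation": [0,0,0],"twist": [0,0,0]}
    - {"grip": 1,"translation": [0,0,0],"twist": [0,0,0]}

```text
clock: 33.15
eef_pos: [502.2, -98.5, 115.2]
tcp_rot: [2.941, -0.003, 0.016]
contact_force: [0.5, -0.1, -0.1]
opening: 0.392
```

```bash
python3 - <<'E'
from h import *
s=log()
grab('wrist','w23'); go([499.5,-98.8,103]); go([499.5,-98.8,93])
E
python3 big.py w23 190 130 180 70 4 w23y
```

```text
at [502.1 -98.6 115.2] rot [ 2.9413 -0.0032  0.0156] F [-0.6  0.1  0.2] open 0.393
tool delta [-2.7 -2.3 12. ] rows 1 per row [-2.7 -2.3 12. ]
at [502.1 -98.6 115.2] rot [ 2.9413 -0.0032  0.0156] F [-0.6  0.1  0.2] open 0.393
tool delta [-2.7 -4.3 21.8] rows 1 per row [-2.7 -4.3 21.8]
```

View pics/w23y.png

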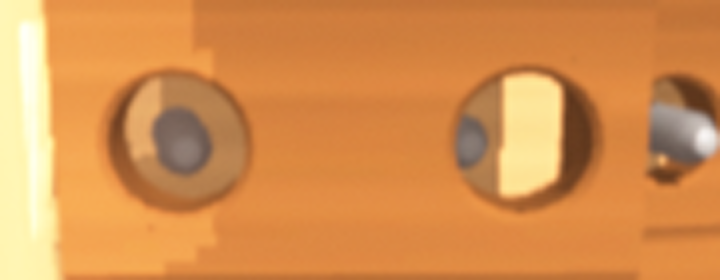

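Call:
jog_arm:
  moves:
    - {"grip": 1,"translation": [-0.0017,-0.0007,0.01],"twist": [0,0,0]}
    - {"grip": 1,"translation": [0,0,0],"twist": [0,0,0]}
    - {"grip": 1,"translation": [0,0,0],"twist": [0,0,0]}
    - {"grip": 1,"translation": [0,0,0],"twist": [0,0,0]}

```text
clock: 33.53
eef_pos: [498.8, -100.3, 103.5]
tcp_rot: [2.942, -0.0, 0.015]
contact_force: [0.9, 1.0, -0.0]
opening: 0.391
```

```bash
python3 - <<'E'
from h import *
s=log()
grab('wrist','w24'); go([499.5,-100,93])
E
python3 big.py w24 190 130 180 70 4 w24y
```

```text
at [ 499.  -100.3  103.5] rot [ 2.9416e+00 -2.0000e-04  1.4600e-02] F [ 0.2  0.5 -1.5] open 0.394
tool delta [ 0.6 -2.3 10.2] rows 1 per row [ 0.6 -2.3 10.2]
```

View pics/w24y.png

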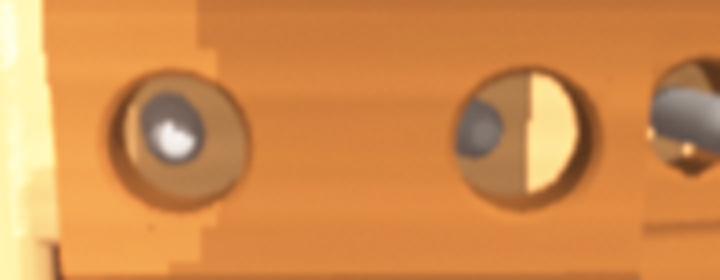

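Pin tip now sits inside the left hole's opening, the right one approaching its hole. Descend further.

Call:
jog_arm:
  moves:
    - {"grip": 1,"translation": [0.0004,-0.0012,0.0052],"twist": [0,0,0]}
    - {"grip": 1,"translation": [0,-0.0012,0.0052],"twist": [0,0,0]}
    - {"grip": 1,"translation": [0,0,0],"twist": [0,0,0]}
    - {"grip": 1,"translation": [0,0,0],"twist": [0,0,0]}

```text
clock: 33.92
eef_pos: [498.9, -99.8, 92.1]
tcp_rot: [2.942, 0.001, 0.015]
contact_force: [0.0, 0.4, -1.3]
opening: 0.385
```

Call:
jog_arm:
  moves:
    - {"grip": 0,"translation": [0,0,0],"twist": [0,0,0]}
    - {"grip": -0.1,"translation": [0,0,0],"twist": [0,0,0]}
    - {"grip": -0.1,"translation": [0,0,0],"twist": [0,0,0]}
    - {"grip": -0.1,"translation": [0,0,0],"twist": [0,0,0]}
    - {"grip": -0.1,"translation": [0,0,0],"twist": [0,0,0]}

```text
clock: 34.33
eef_pos: [499.5, -99.9, 92.8]
tcp_rot: [2.942, -0.0, 0.015]
contact_force: [1.0, 0.5, -0.4]
opening: 0.547
```

```bash
python3 - <<'E'
from h import *
s=log()
grab('wrist','w25')
E
```

```text
(no output)
```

View pics/w25.png

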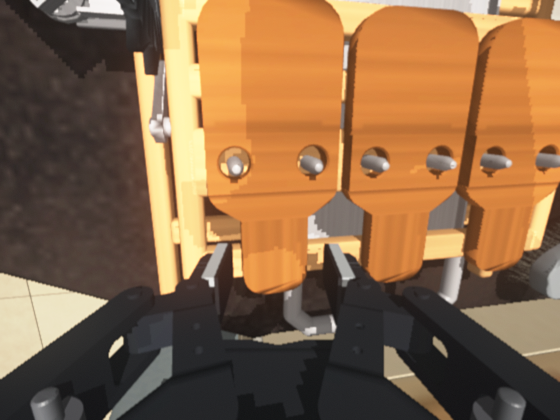

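Call:
jog_arm:
  moves:
    - {"grip": -0.2,"translation": [0,0,-0.03],"twist": [0,0,0]}
    - {"grip": -0.2,"translation": [0,0,-0.03],"twist": [0,0,0]}
    - {"grip": -0.2,"translation": [0,0,-0.03],"twist": [0,0,0]}
    - {"grip": -0.2,"translation": [0,0,-0.03],"twist": [0,0,0]}
    - {"grip": -0.2,"translation": [-0.01,-0.022,-0.018],"twist": [0,0,0]}
    - {"grip": -0.2,"translation": [-0.01,-0.022,-0.018],"twist": [0,0,0]}
    - {"grip": -0.2,"translation": [-0.01,-0.022,-0.018],"twist": [0,0,0]}
    - {"grip": -0.2,"translation": [0,0,0],"twist": [0.1,0,0]}
    - {"grip": -0.2,"translation": [0,0,0],"twist": [0.1,0,0]}
    - {"grip": -0.2,"translation": [0,0,0],"twist": [0,0,0]}

```text
clock: 35.22
eef_pos: [468.2, -1.0, 250.9]
tcp_rot: [-3.137, -0.002, 0.016]
contact_force: [0.6, -0.9, -0.0]
opening: 0.599
```

```bash
python3 - <<'E'
from h import *
s=log()
grab('top','t26');grab('side','s26'); go([0,0,0])
E
python3 big.py s26 180 60 180 200 3 s26z; python3 big.py t26 240 150 150 130 5 t26z
```

```text
at [467.6  -2.1 250.1] rot [3.1395e+00 2.0000e-04 1.2000e-02] F [0.1 0.5 0.5] open 0.598
tool delta [-467.5   -8.3  250.2] rows 14 per row [-33.4  -0.6  17.9]
```

View pics/s26z.png

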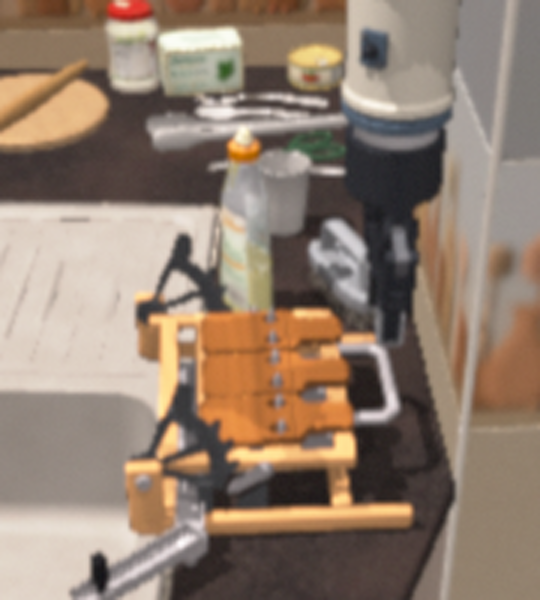

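View pics/t26z.png

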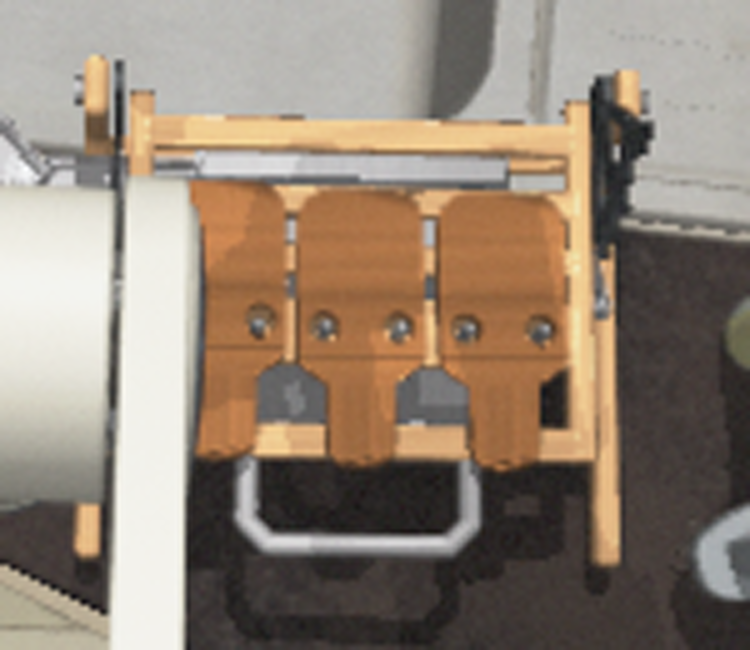

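Call:
jog_arm:
  moves:
    - {"grip": 0.3,"translation": [0,0,0],"twist": [0,0,-0.12]}
    - {"grip": 0.3,"translation": [0,0,0],"twist": [0,0,-0.12]}
    - {"grip": 0.3,"translation": [0,0,0],"twist": [0,0,-0.12]}
    - {"grip": 0.3,"translation": [0,0,0],"twist": [0,0,-0.12]}
    - {"grip": 0.3,"translation": [0,0,0],"twist": [0,0,-0.12]}
    - {"grip": 0.3,"translation": [0,0,0],"twist": [0,0,-0.12]}
    - {"grip": 0.3,"translation": [0,0,0],"twist": [0,0,-0.12]}
    - {"grip": 0.3,"translation": [0,0,0],"twist": [0,0,-0.12]}
    - {"grip": 0.3,"translation": [0,0,0],"twist": [0,0,-0.12]}
    - {"grip": 0.3,"translation": [0,0,0],"twist": [0,0,-0.12]}

```text
clock: 36.15
eef_pos: [467.5, -1.3, 249.6]
tcp_rot: [-3.141, 0.003, 1.22]
contact_force: [-0.6, -0.3, -0.3]
opening: 0.351
```

Call:
jog_arm:
  moves:
    - {"grip": 0.3,"translation": [0,0,0],"twist": [0,0,-0.12]}
    - {"grip": 0.3,"translation": [0,0,0],"twist": [0,0,-0.12]}
    - {"grip": 0.3,"translation": [0,0,0],"twist": [0,0,-0.118]}
    - {"grip": 0.3,"translation": [0,0,0],"twist": [0,-0.109,0]}
    - {"grip": 0.3,"translation": [0,0,0],"twist": [0,-0.109,0]}
    - {"grip": 0.3,"translation": [0,0,0],"twist": [0,-0.109,0]}
    - {"grip": 0.3,"translation": [0,0,0],"twist": [0,-0.109,0]}
    - {"grip": 0.3,"translation": [0,0,0],"twist": [0,0,0]}
    - {"grip": 0.3,"translation": [0,0,0],"twist": [0,0,0]}

```text
clock: 36.9
eef_pos: [467.7, 0.3, 249.2]
tcp_rot: [-3.14, 0.436, 1.577]
contact_force: [0.5, -0.4, -0.2]
opening: 0.35
```

```bash
python3 - <<'E'
from h import *
s=log()
go([434,-67,231]); print(s['qpos'])
E
```

```text
at [4.677e+02 3.000e-01 2.492e+02] rot [-3.14    0.4364  1.5769] F [ 0.5 -0.4 -0.2] open 0.35
tool delta [-53.1 -34.1  44.9] rows 3 per row [-17.7 -11.4  15. ]
[ 0.29801737  0.15679526  1.93130172 -0.4446111   1.22264805  0.48192358]
```

Call:
jog_arm:
  moves:
    - {"grip": 0.3,"translation": [-0.0177,-0.0114,0.015],"twist": [0,0,0]}
    - {"grip": 0.3,"translation": [-0.0177,-0.0114,0.015],"twist": [0,0,0]}
    - {"grip": 0.3,"translation": [-0.0177,-0.0114,0.015],"twist": [0,0,0]}
    - {"grip": 0.3,"translation": [0,0,0.035],"twist": [0,0,0]}
    - {"grip": 0.3,"translation": [0,0,0.035],"twist": [0,0,0]}
    - {"grip": 0.3,"translation": [0,0,0.035],"twist": [0,0,0]}
    - {"grip": 0.3,"translation": [0,0,0.03],"twist": [0,0,0]}
    - {"grip": 0.3,"translation": [0,0,0],"twist": [0,0,0]}
    - {"grip": 0.3,"translation": [0,0,0],"twist": [0,0,0]}
    - {"grip": 0.3,"translation": [0,0,0],"twist": [0,0,0]}

```text
clock: 37.73
eef_pos: [434.6, -125.5, 110.5]
tcp_rot: [3.14, 0.436, 1.571]
contact_force: [0.5, 0.1, 0.3]
opening: 0.35
```

```bash
python3 - <<'E'
from h import *
s=log(); grab('wrist','w27')
go([434,-147,59]); print(s['qpos'])
E
```

```text
at [ 435.1 -125.2  110.9] rot [3.1386 0.4356 1.5708] F [ 0.2  0.6 -0.1] open 0.35
tool delta [ 2.1 -1.2 56.2] rows 2 per row [ 1.1 -0.6 28.1]
[ 0.04037427  0.29060578  2.15582501 -0.61837741  0.81434225  0.49817494]
```

View pics/w27.png

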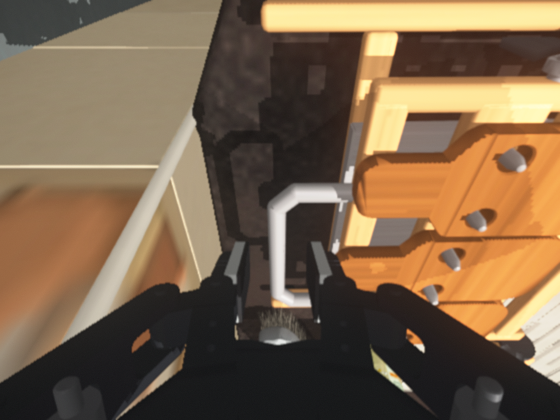

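Call:
jog_arm:
  moves:
    - {"grip": 0.3,"translation": [0.001,0,0.02],"twist": [0,0,0]}
    - {"grip": 0.3,"translation": [0.001,0,0.02],"twist": [0,0,0]}
    - {"grip": 0.3,"translation": [0,0,0.015],"twist": [0,0,0]}
    - {"grip": 0.3,"translation": [0,0,0],"twist": [0,0,0]}
    - {"grip": 0.3,"translation": [0,0,0],"twist": [0,0,0]}

```text
clock: 38.2
eef_pos: [434.6, -146.4, 59.6]
tcp_rot: [3.14, 0.436, 1.572]
contact_force: [0.0, -0.3, 0.6]
opening: 0.353
```

Call:
jog_arm:
  moves:
    - {"grip": 1,"translation": [0,0,0],"twist": [0,0,0]}
    - {"grip": 1,"translation": [0,0,0],"twist": [0,0,0]}
    - {"grip": 1,"translation": [0,0,0],"twist": [0,0,0]}
    - {"grip": 1,"translation": [0,0,0],"twist": [0,0,0]}
    - {"grip": 1,"translation": [0,0,0],"twist": [0,0,0]}
  squeeze: 50

```text
clock: 38.62
eef_pos: [433.6, -146.3, 60.1]
tcp_rot: [3.141, 0.437, 1.572]
contact_force: [-5.9, 5.9, 10.4]
opening: 0.113
```

```bash
python3 - <<'E'
from h import *
s=log();go([0,0,0])
th=.436
t=np.r_[np.linspace(0,1.10,17)]; B=np.c_[-244*np.cos(t)-7*np.sin(t),0*t,75+244*np.sin(t)-7*np.cos(t)]
D=np.diff(B,axis=0); T=np.array([[0,np.cos(th),-np.sin(th)],[1,0,0],[0,-np.sin(th),-np.cos(th)]])
for a,b,c in zip(t[1:],(D@T.T).round(1).tolist(),(B[1:]-B[0])): print(a.round(3),b,c.round(0))
E
```

```text
at [ 433.6 -146.3   60.1] rot [3.1412 0.4367 1.5719] F [-5.9  5.9 10.4] open 0.113
tool delta [ 158.4 -433.4   -7.8] rows 13 per row [ 12.2 -33.3  -0.6]
0.069 [-7.1, 0.1, -15.2] [ 0.  0. 17.]
0.138 [-7.1, 1.2, -15.2] [ 1.  0. 34.]
0.206 [-7.0, 2.4, -15.1] [ 4.  0. 50.]
0.275 [-6.9, 3.5, -14.9] [ 7.  0. 67.]
0.344 [-6.8, 4.6, -14.6] [12.  0. 83.]
0.413 [-6.7, 5.7, -14.3] [18.  0. 98.]
0.481 [-6.5, 6.8, -13.9] [ 24.   0. 114.]
0.55 [-6.3, 7.9, -13.4] [ 32.   0. 129.]
0.619 [-6.0, 8.9, -12.9] [ 41.   0. 143.]
0.688 [-5.7, 9.8, -12.3] [ 51.   0. 156.]
0.756 [-5.5, 10.7, -11.7] [ 62.   0. 169.]
0.825 [-5.1, 11.6, -11.0] [ 73.   0. 181.]
0.894 [-4.8, 12.4, -10.3] [ 86.   0. 193.]
0.963 [-4.4, 13.1, -9.5] [ 99.   0. 203.]
1.031 [-4.0, 13.8, -8.6] [113.   0. 213.]
1.1 [-3.6, 14.4, -7.7] [127.   0. 221.]
```

Call:
jog_arm:
  moves:
    - {"grip": 1,"translation": [-0.0035,0,-0.0076],"twist": [0,0,0]}
    - {"grip": 1,"translation": [-0.0036,0.0001,-0.0076],"twist": [0,0,0]}
    - {"grip": 1,"translation": [-0.0035,0.0005,-0.0076],"twist": [0,0,0]}
    - {"grip": 1,"translation": [-0.0036,0.0007,-0.0076],"twist": [0,0,0]}
    - {"grip": 1,"translation": [-0.0035,0.0011,-0.0075],"twist": [0,0,0]}
    - {"grip": 1,"translation": [-0.0035,0.0013,-0.0076],"twist": [0,0,0]}
    - {"grip": 1,"translation": [-0.0034,0.0017,-0.0075],"twist": [0,0,0]}
    - {"grip": 1,"translation": [-0.0035,0.0018,-0.0074],"twist": [0,0,0]}
    - {"grip": 1,"translation": [-0.0034,0.0022,-0.0073],"twist": [0,0,0]}
    - {"grip": 1,"translation": [-0.0034,0.0024,-0.0073],"twist": [0,0,0]}

```text
clock: 39.45
eef_pos: [444.6, -146.3, 142.0]
tcp_rot: [-3.14, 0.435, 1.572]
contact_force: [-3.9, 3.4, -6.0]
opening: 0.116
```

Call:
jog_arm:
  moves:
    - {"grip": 1,"translation": [-0.0034,0.0027,-0.0072],"twist": [0,0,0]}
    - {"grip": 1,"translation": [-0.0033,0.003,-0.0071],"twist": [0,0,0]}
    - {"grip": 1,"translation": [-0.0033,0.0033,-0.007],"twist": [0,0,0]}
    - {"grip": 1,"translation": [-0.0032,0.0035,-0.0069],"twist": [0,0,0]}
    - {"grip": 1,"translation": [-0.0032,0.0038,-0.0068],"twist": [0,0,0]}
    - {"grip": 1,"translation": [-0.0031,0.0041,-0.0066],"twist": [0,0,0]}
    - {"grip": 1,"translation": [-0.003,0.0043,-0.0065],"twist": [0,0,0]}
    - {"grip": 1,"translation": [-0.003,0.0046,-0.0064],"twist": [0,0,0]}
    - {"grip": 1,"translation": [-0.0029,0.0048,-0.0062],"twist": [0,0,0]}
    - {"grip": 1,"translation": [-0.0028,0.005,-0.0061],"twist": [0,0,0]}

```text
clock: 40.28
eef_pos: [480.9, -146.2, 215.3]
tcp_rot: [-3.134, 0.435, 1.573]
contact_force: [-15.6, 6.8, 4.9]
opening: 0.112
```

Call:
jog_arm:
  moves:
    - {"grip": 1,"translation": [-0.0028,0.0049,-0.006],"twist": [0,0,0]}
    - {"grip": 1,"translation": [-0.0028,0.005,-0.006],"twist": [0,0,0]}
    - {"grip": 1,"translation": [-0.0026,0.0054,-0.0056],"twist": [0,0,0]}
    - {"grip": 1,"translation": [-0.0026,0.0055,-0.0056],"twist": [0,0,0]}
    - {"grip": 1,"translation": [-0.0024,0.0059,-0.0053],"twist": [0,0,0]}
    - {"grip": 1,"translation": [-0.0024,0.0061,-0.0052],"twist": [0,0,0]}
    - {"grip": 1,"translation": [0,0,0],"twist": [0,0,0]}

```text
clock: 40.87
eef_pos: [515.8, -146.0, 254.5]
tcp_rot: [-3.138, 0.436, 1.572]
contact_force: [-17.2, 8.9, 10.9]
opening: 0.116
```

```bash
python3 - <<'E'
from h import *
s=log();go([0,0,0]); grab('side','s28'); grab('wrist','w28')
E
python3 big.py s28 180 60 180 200 3 s28z
```

```text
at [ 515.8 -146.   254.5] rot [-3.1378  0.4356  1.5717] F [-17.2   8.9  10.9] open 0.116
tool delta [ 240.2 -515.   170.9] rows 16 per row [ 15.  -32.2  10.7]
```

View pics/s28z.png

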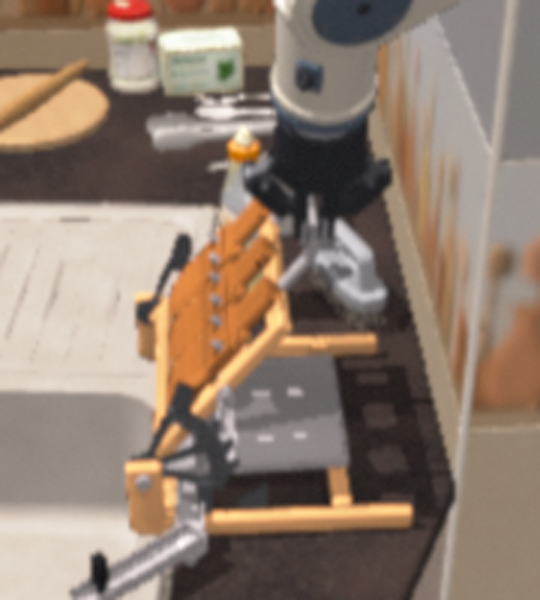

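View pics/w28.png

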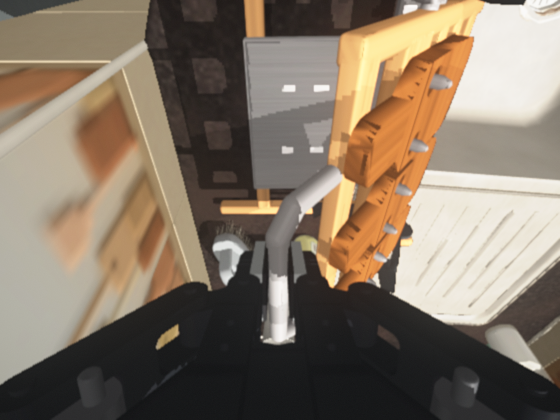

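Call:
jog_arm:
  moves:
    - {"grip": 1,"translation": [-0.0023,0.0067,-0.005],"twist": [0,0,0]}
    - {"grip": 1,"translation": [-0.0022,0.0068,-0.0048],"twist": [0,0,0]}
    - {"grip": 1,"translation": [-0.0021,0.007,-0.0046],"twist": [0,0,0]}
    - {"grip": 1,"translation": [-0.002,0.0072,-0.0043],"twist": [0,0,0]}
    - {"grip": 1,"translation": [-0.0019,0.0073,-0.0041],"twist": [0,0,0]}
    - {"grip": 1,"translation": [-0.0018,0.0075,-0.0038],"twist": [0,0,0]}
    - {"grip": 1,"translation": [-0.0017,0.0076,-0.0036],"twist": [0,0,0]}
    - {"grip": 1,"translation": [0,0,0],"twist": [0,0,0]}

```text
clock: 41.63
eef_pos: [568.5, -146.6, 290.0]
tcp_rot: [3.139, 0.438, 1.571]
contact_force: [-11.2, 5.5, 20.4]
opening: 0.114
```

```bash
cat > tilt.py <<'E'
import sys
from h import *
fn=sys.argv[1]
# panel tilt from side view depth: right runner frame/boards points -> plane with fixed y-axis hinge
p,d,c=load(fn); P=cloud(c,d)
hsv=cv2.cvtColor(p,cv2.COLOR_RGB2HSV)
m=(hsv[...,0]>4)&(hsv[...,0]<30)&(hsv[...,1]>60)&(hsv[...,2]>90)
Q=P[m]; Q=Q[(Q[:,2]>100)&(Q[:,2]<320)&(Q[:,0]>480)&(Q[:,0]<690)&(Q[:,1]<-45)&(Q[:,1]>-305)]
rng=np.random.default_rng(0);best=None
for k in range(400):
    a=Q[rng.choice(len(Q),3,False)]; n=np.cross(a[1]-a[0],a[2]-a[0]); l=np.linalg.norm(n)
    if l<100: continue
    n/=l
    e=abs((Q-a[0])@n); s=(e<2).sum()
    if best is None or s>best[0]: best=(s,n,e<2)
I=Q[best[2]]; mu=I.mean(0); n=np.linalg.svd(I-mu,full_matrices=False)[2][2]; n*=np.sign(n[2])
print(len(Q),len(I),'n',n.round(3),'tilt',np.arctan2(n[0],n[2]).round(3),'offset of hinge point', ((np.array([679,-175,75])-mu)@n).round(1))
E
python3 - <<'E'
from h import *
s=log();go([0,0,0]); grab('side','s29')
x=s['eef_pos']; 
from scipy.optimize import brentq
print('t from x',brentq(lambda t:678.5-244*np.cos(t)-7*np.sin(t)-x[0],.3,1.4),'z',brentq(lambda t:60.1+244*np.sin(t)+7*(1-np.cos(t))-x[2],.1,1.4))
E
python3 tilt.py s29; python3 tilt.py s28; python3 tilt.py top0; python3 tilt.py side0;python3 big.py s29 180 60 180 200 3 s29z
```

```text
at [ 568.5 -146.6  290. ] rot [3.139  0.4378 1.5713] F [-11.2   5.5  20.4] open 0.114
tool delta [ 256.  -568.9  198.9] rows 18 per row [ 14.2 -31.6  11. ]
t from x 1.1318623273633914 z 1.1794808916052155
1371 699 n [0.906 0.007 0.424] tilt 1.133 offset of hinge point -10.0
1866 1038 n [0.767 0.005 0.642] tilt 0.874 offset of hinge point -10.1
3261 2112 n [0.672 0.002 0.741] tilt 0.737 offset of hinge point 0.7
1623 1022 n [0.669 0.003 0.743] tilt 0.733 offset of hinge point 1.5
```

View pics/s29z.png

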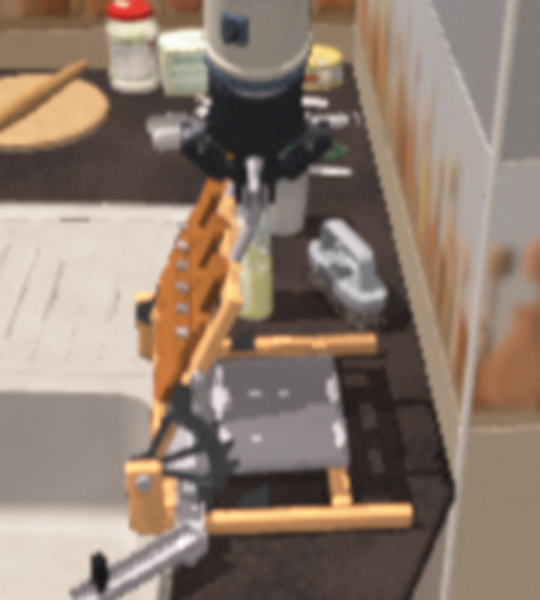

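Call:
jog_arm:
  moves:
    - {"grip": 1,"translation": [0.0006,-0.0052,0.0014],"twist": [0,0,0]}
    - {"grip": 1,"translation": [0.0009,-0.0052,0.002],"twist": [0,0,0]}
    - {"grip": 1,"translation": [0.0011,-0.005,0.0024],"twist": [0,0,0]}
    - {"grip": 1,"translation": [0.0012,-0.005,0.0026],"twist": [0,0,0]}
    - {"grip": 1,"translation": [0,0,0],"twist": [0,0,0]}
    - {"grip": 1,"translation": [0,0,0],"twist": [0,0,0]}

```text
clock: 42.18
eef_pos: [547.3, -146.7, 277.8]
tcp_rot: [3.14, 0.437, 1.572]
contact_force: [-4.1, 1.1, 8.8]
opening: 0.105
```

```bash
python3 - <<'E'
from h import *
s=log();go([0,0,0]); grab('side','s30')
E
python3 tilt.py s30
```

```text
at [ 547.3 -146.7  277.8] rot [3.1402 0.4369 1.5724] F [-4.1  1.1  8.8] open 0.105
tool delta [ 251.3 -547.3  188.5] rows 17 per row [ 14.8 -32.2  11.1]
1611 862 n [0.86  0.004 0.51 ] tilt 1.035 offset of hinge point -9.9
```

Call:
jog_arm:
  moves:
    - {"grip": 1,"translation": [0.0004,-0.0017,0.001],"twist": [0,0,0]}
    - {"grip": 1,"translation": [0.0004,-0.0017,0.001],"twist": [0,0,0]}
    - {"grip": 1,"translation": [0,0,0],"twist": [0,0,0]}
    - {"grip": 1,"translation": [0,0,0],"twist": [0,0,0]}

```text
clock: 42.57
eef_pos: [545.4, -146.8, 276.5]
tcp_rot: [3.137, 0.437, 1.572]
contact_force: [-1.7, 3.2, 11.8]
opening: 0.116
```

```bash
python3 - <<'E'
from h import *
s=log();go([0,0,0]); grab('side','s31')
E
python3 tilt.py s31
```

```text
at [ 545.4 -146.8  276.5] rot [3.1369 0.437  1.5718] F [-1.7  3.2 11.8] open 0.116
tool delta [ 250.5 -546.1  185.6] rows 17 per row [ 14.7 -32.1  10.9]
1626 871 n [0.855 0.004 0.518] tilt 1.026 offset of hinge point -10.0
```

Call:
jog_arm:
  moves:
    - {"grip": 0.6,"translation": [0,0,0],"twist": [0,0,0]}
    - {"grip": 0.4,"translation": [0,0,0],"twist": [0,0,0]}
    - {"grip": 0.4,"translation": [0,0,0],"twist": [0,0,0]}
    - {"grip": 0.4,"translation": [0,0,0],"twist": [0,0,0]}

```text
clock: 42.95
eef_pos: [543.8, -146.5, 273.9]
tcp_rot: [-3.141, 0.436, 1.573]
contact_force: [0.0, -0.9, 0.0]
opening: 0.301
```

```bash
python3 - <<'E'
from h import *
s=log();go([0,0,0]); grab('side','s32'); grab('wrist','w32')
E
python3 tilt.py s32
```

```text
at [ 543.8 -146.5  273.9] rot [-3.1412  0.4358  1.573 ] F [ 0.  -0.9  0. ] open 0.301
tool delta [ 249.6 -543.4  186.2] rows 17 per row [ 14.7 -32.   11. ]
1602 837 n [0.861 0.003 0.509] tilt 1.037 offset of hinge point -9.8
```

View pics/w32.png

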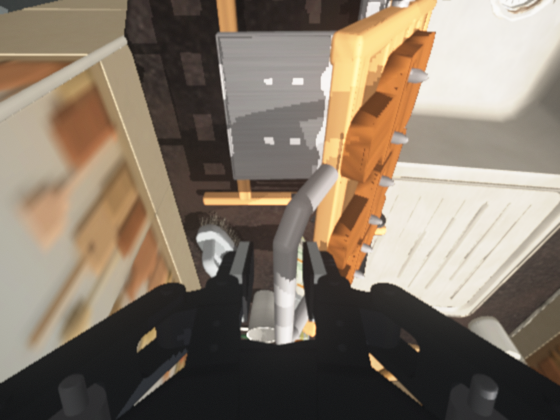

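Call:
jog_arm:
  moves:
    - {"grip": 0.3,"translation": [0,0.001,-0.015],"twist": [0,0,0]}
    - {"grip": 0.2,"translation": [0,0,-0.025],"twist": [0,0,0]}
    - {"grip": 0.2,"translation": [0,0,-0.035],"twist": [0,0,0]}
    - {"grip": 0.2,"translation": [0,0,-0.035],"twist": [0,0,0]}
    - {"grip": 0.2,"translation": [0.02,0,-0.03],"twist": [0,0,0]}
    - {"grip": 0.2,"translation": [0.035,-0.01,0],"twist": [0,0,0]}
    - {"grip": 0.2,"translation": [0.035,-0.01,0],"twist": [0,0,0]}
    - {"grip": 0.2,"translation": [0.035,-0.01,0],"twist": [0,0,0]}
    - {"grip": 0.2,"translation": [0.035,-0.01,0],"twist": [0,0,0]}
    - {"grip": 0.2,"translation": [0.035,-0.01,0],"twist": [0,0,0]}

```text
clock: 43.88
eef_pos: [493.7, 90.5, 318.0]
tcp_rot: [3.141, 0.436, 1.573]
contact_force: [0.5, 0.5, -0.0]
opening: 0.399
```

Call:
jog_arm:
  moves:
    - {"grip": 0.2,"translation": [0.035,-0.01,0],"twist": [0,0,0]}
    - {"grip": 0.2,"translation": [0.035,-0.01,0],"twist": [0,0,0]}
    - {"grip": 0.2,"translation": [0.035,-0.01,0],"twist": [0,0,0]}
    - {"grip": 0.2,"translation": [0.035,-0.01,0],"twist": [0,0,0]}
    - {"grip": 0.2,"translation": [0,0,0],"twist": [0,0,0]}
    - {"grip": 0.2,"translation": [0,0,0],"twist": [0,0,0]}

```text
clock: 44.38
eef_pos: [453.5, 217.1, 258.5]
tcp_rot: [-3.14, 0.437, 1.576]
contact_force: [-0.5, -0.7, 0.5]
opening: 0.399
```

```bash
python3 - <<'E'
from h import *
s=log();go([0,0,0]); grab('side','s33'); grab('top','t33')
E
python3 tilt.py s33;python3 tilt.py t33; python3 big.py s33 180 60 180 200 3 s33z; python3 big.py t33 200 130 240 150 3 t33z
```

```text
at [453.5 217.1 258.5] rot [-3.1397  0.4374  1.5765] F [-0.5 -0.7  0.5] open 0.399
tool delta [ -84.8 -454.1  325.9] rows 15 per row [ -5.7 -30.3  21.7]
1612 866 n [0.859 0.004 0.512] tilt 1.033 offset of hinge point -10.2
2617 1202 n [0.86  0.003 0.511] tilt 1.034 offset of hinge point -11.6
```

View pics/s33z.png

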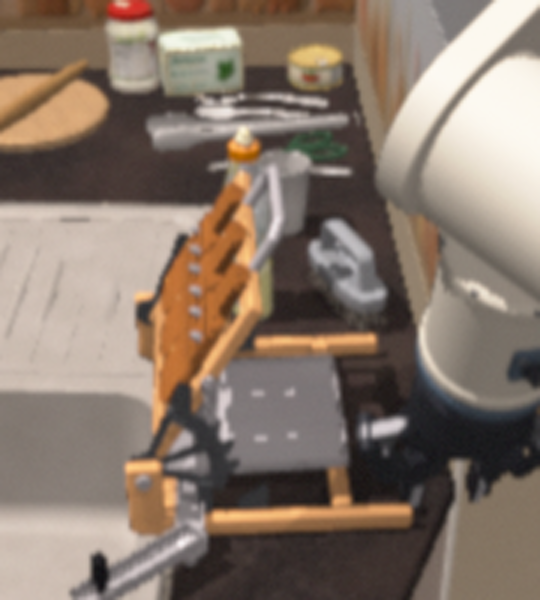

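View pics/t33z.png

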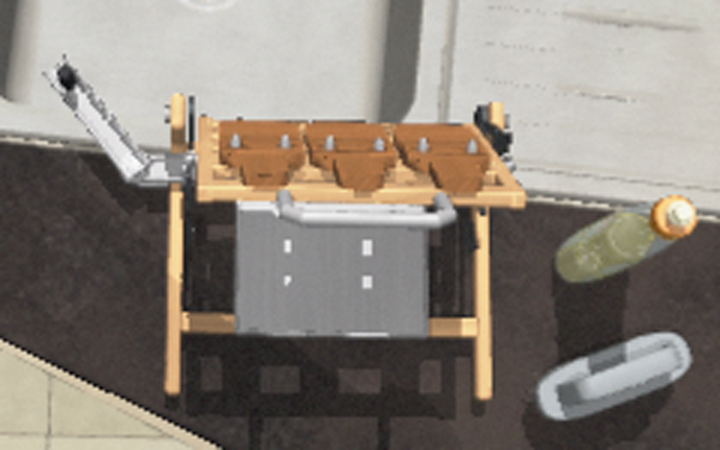

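```bash
python3 - <<'E'
from h import *
print(r.sense()['clock']); print(r.sign_off())
E
```

```text
44.4833
the job is handed in; nothing more can be done
None
```

The rack is loaded and propped in the third notch, and I handed the job in at about 44 s of the 200 s allowed.

- **Spout:** I led it round by its knob and let it go. The knob then measured about (713.5, 79) mm, within about 2 mm of the home position I worked out.
- **Trip and let-down:** I lifted the panel by the bail to about 1.32, then let it down. It passed the third and lower notches without catching, so the ratchet had tripped, and the pictures showed it flat.
- **Boards:** All three were there. I picked each up by its handle and hung it on the right, middle and left pins in turn. The wrist pictures showed both pins through each board, with the handles towards the bail.
- **Final raise:** I lifted the loaded panel to about 1.13, let it back onto the third notch and released it.

**Last checks:** with the arm clear, the panel tilt fitted at 1.033 from the side view and 1.034 from the top view. That is steady since release and within the "about 1.04" of the notch. The three boards lay flat on their own pins, the spout was still out over the basin, and the soap bottle was standing.

Two things did not match exactly. Camera and arm readings differed by 2–3 mm, so I aligned each board by watching its pin through the hole. While I held the bail, sideways forces of about 15–25 N built up because my arc was slightly off. That is under the limits, and no check failed.

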